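# Close a filled tin in the locking lid press

### The job

Stand the filled tin with its proud lid in the round nest of the lid press. Ease the black-gripped press handle down, without forcing it, until it snaps over centre and the press stays locked by itself with the lid pressed fully home; take your hand off. Then flick the red release lever towards the nest so that the press springs fully open, and leave the closed tin standing free in the nest with everything else undisturbed.

Things in the scene. Friction and masses are not known exactly. Their poses are not given: they have to be found in the camera images.
- tin: Filled teal drum tin, paper band, brass plug lid, 0.25 kg, 60 mm diameter, loose at the robot's right. Origin: centre of its underside, z up. Drum 66 mm tall; the lid's 6 mm disc (60 mm wide) lies on the rim when home (72 mm overall), 5 to 7 mm higher at the start. Grasp round the drum from above, fingertips 18 mm or more above its underside to clear the nest ring.
- tin_lid (a joint): How far the lid stands proud, m: 0 = fully home, 0.005 to 0.0072 at the start. Tight plug fit: about 24 N straight down moves it.
- lid_press: Bench lid press fixed to the counter, dark brown base 112 x 286 x 12 mm (y -155 to +131 mm), two cheek plates (y -29 to +97, 140 mm high, 44 mm wide). Origin: on the counter under the arm's pivot; y points from the nest to the handle end, z up. Open, the jaw arm stands upright between y -45 and +30 mm, up to 210 mm high: come to the nest from straight above.
- nest (a point): Centre of the nest's floor, 16 mm above the counter; axes as lid_press. The nest is a brass ring of 64 mm bore, 82 mm outside diameter, 10.5 mm deep (its rim is 26.5 mm above the counter), with a 2 mm lead-in step.
- press_pad: Round sprung rubber pad, 32 mm diameter, under the end of the jaw arm, which presses on the lid. Origin: centre of its face; z points from the face into the arm. With the press open it is near the top of the upright arm and faces away from the handle.
- press_arm (a joint): Jaw arm angle, rad: about 1.43 = fully open (upright), about 0.08 = closed on the tin. Near dead centre it hardly changes, so it does not tell whether the press has locked. A spring (2 to 4 N at the grip) opens arm and handle, damped, in about 2 s whenever the press is not locked.
- press_handle: Steel handle of the press, joined to a strut as in locking pliers. As it is pushed down, the push at the grip rises to about 12 N once the pad is on the lid, fades as the strut passes dead centre, then the handle drops the last 3 to 6 mm by itself onto a rigid stop and stays locked, the pad pressing with about 40 N. Over 25 N at any time would bend it. Origin: the strut's pin; axes as handle_grip.
- handle_grip (a point): Centre of the handle's black rubber grip, a 22 mm thick rod (50 mm towards the pivot, 31 mm to the free end from here). y: along the handle outward; z: out of its upper side, the side to push. Open: leaning about 66 degrees up, about 280 mm high. It swings down level and 50 to 95 mm outward; it locks somewhere from 125 to 155 mm, where depends on a screw setting that is not measured: feel for it.
- lever_tip (a point): On the red release lever's paddle (22 mm wide, 5 mm thick), 5 mm below its top; it stands on the handle between nest and grip, when locked about 45 mm above the bar, 38 mm above the grip's top. Push it level from the grip side towards the nest (lid_press -y), a finger reaching 15 to 20 mm below its top: about 5 N over 15 to 25 mm breaks the lock. The handle then rises under the finger: go up.
- release_lever (a joint): Angle of the red release lever on the handle, rad: 0 = at rest, grows as the paddle is pushed towards the nest, stop at 0.65. The lock breaks at 0.2 to 0.5.
- gift_box_high: Violet gift box with gold ribbon, 136 x 136 x 60 mm, on top of a second one at the left; bystander. Origin: centre of its underside.
- card_terminal: Black card terminal, 150 x 62 x 24 mm, lying at the left front; bystander.
- slip_block: White block of order slips, 100 x 70 x 14 mm, lying at the right front; bystander.
- ball_pen: Black ball pen, 138 mm long, lying at the right front; bystander.
- round_box: Pink-brown round paper box, 73 mm diameter, 44 mm tall, at the right back; bystander.
- white_can: White card canister, 83 mm diameter, 98 mm tall, at the back right of the press; bystander.
Things that resemble listed ones, but are neither listed nor needed, are in the scene too. What is shaped like the tin but orange is not meant.

How it is judged:
On the way, in this order (a step that is already met when the one before it is completed fails the run):
1. the tin stands in the nest, let go (horizontal distance between tin and nest below 0.005 m and z of tin in the frame of nest below 0.003 m and angle between tin's own z axis and vertical below 0.05 rad and contact force between the fingers and tin below 0.2 N), for 0.2 s.
2. the press is locked by itself on the tin (hand off, pad still pressing) with the lid fully home (horizontal distance between tin and nest below 0.005 m and z of tin in the frame of nest below 0.003 m and angle between tin's own z axis and vertical below 0.05 rad and value of joint tin_lid below 0.001 m and contact force between press_pad and tin above 25 N and contact force between the fingers and lid_press below 0.3 N), for 0.4 s.
3. the release lever is pushed in while the press is still closed (value of joint release_lever above 0.1 rad and value of joint press_arm below 0.2 rad).
4. the press has sprung fully open (value of joint press_arm above 1.25 rad), for 0.2 s.
At the end, for the whole second after the job is handed in: The tin stands upright in the nest (within 5 mm of its centre, underside within 3 mm of its floor, tilt under 3 degrees) and at rest, its lid within 1 mm of home, and the press is fully open (arm over 1.25 rad) (horizontal distance between tin and nest below 0.005 m and z of tin in the frame of nest below 0.003 m and angle between tin's own z axis and vertical below 0.05 rad and value of joint tin_lid below 0.001 m and value of joint press_arm above 1.25 rad and linear speed of tin below 0.02 m/s); the robot touches nothing.
It fails at once if the press is forced: a finger pushes any part of it with more than 25 N (contact force between the fingers and lid_press above 25 N).
It fails at once if the arm or gripper body knocks the press (over 25 N) (contact force between the arm and lid_press above 25 N).
It fails at once if the tin is tipped by more than 30 degrees (angle between tin's own z axis and vertical above 0.52 rad).
It fails at once if the tin is let go in the air, more than 2 cm over the nest's floor (height (world z) of tin above 0.036 m and contact force between the fingers and tin below 0.02 N).
It fails at once if a bystander is pushed more than 2 cm (distance of any of gift_box_high, card_terminal, slip_block, ball_pen, round_box, white_can from where it was at the start of the episode above 0.02 m).
It also fails if it takes over 69 s, if anything falls off the work surface, if the arm or the gripper's body presses on something with over 40 N, if the wrist force passes 120 N, or if a joint passes its speed limit or range.

### The arm

A 7-joint arm with a two-finger parallel gripper is mounted at the origin on a cart in front of the work surface, level with it; the furniture and walls round the work are solid. World frame = base frame: x ahead of the robot, y to its left, z up, the work surface at z = 0. Lengths are in m, angles in rad, forces in N, time in s.
With the tool pointing down it reaches from about 0.425 to 0.8 m from the base axis. Payload 8.3 kg.
Tool frame: the origin (TCP) lies midway between the tips of the shut fingers; the grasp point (between the pads) lies 19 mm behind it; y points along the fingers, z is the direction in which the jaws open and shut, and the axes are right-handed (so a half turn about y gives the same grasp; the last joint's range is limited). The gripper opens to 85 mm and grips with 20 to 120 N. Pads are 22 mm wide; open, the fingers measure 114 mm over their backs; the gripper's body (76 mm by 85 mm) begins 54 mm behind the grasp point. The pads swing forward as they close: fully open they stand 13 mm farther back than shut.
Start: joints at [-1.324, 0.383, 0.016, 1.37, -0.006, 1.388, -0.046], TCP at [0.19, 0.595, 0.231] pointing down, gripper open.
Joint ranges: [-2.95, 2.95], [-0.25, 2.06], [-1.52, 1.56], [0.18, 2.33], [-1.44, 4.58], [0.02, 2.06], [-3.01, 3.01]. Speed limits (rad/s): [2.39, 2.39, 3.01, 3.01, 3.14, 3.14, 3.14].

### API

Orientations are given as a rotation vector (axis times angle).
In Python, from bench import arm, imaging, close_job gives the robot as it stands.
- The arm moves only by the tool carry_out, never from a script. Its arguments are lists of equal length, an entry for each row: "dp": the shift along the tool's x, y, z in mm, a list of three; "rot": the turn, a rotation vector about the tool's x, y, z in rad, a list of three; "hand": the closure, from 0 (fully open) to 1 (shut). In form: {"dp": [[x, y, z], ...], "rot": [[wx, wy, wz], ...], "hand": [hand, ...]}. A call has 1 to 20 rows; each row shifts and turns the pose as measured when the row begins, along the tool's axes as they then stand; what a row does not reach is not made up. A row lasts 1/12 s, in which the tool goes at most 41.7 mm and 7.16 degrees, less where a joint would pass 70% of its speed; a pose out of reach is approached as far as the arm can. A call with a gripper value outside its range is refused whole. The fingers move at their own pace and stop on an object; "newtons" is the grip in N (left out, the last holds). Time passes only in rows, so rows that do not move let the fingers close. It gives the time, the measured TCP pose, the force and the opening at its end, in the units of the state.
- arm.state(): the state, without advancing time (a new reading comes with each control period).
- imaging.read_camera(name): name is "side" or "top"; returns (picture, depth): 420x560x3 uint8, blue, green, red; 420x560 float32, m along the optical axis (not along the pixel's ray), 0 where there is no reading.
- imaging.camera_params(name): a dict with "K" (3x3 intrinsics, pixels), "D" ([k1, k2, p1, p2, k3] as OpenCV has them; the pictures are not rectified), "rvec" (rotation vector, rad) and "tvec" (3), from world to camera coordinates, as OpenCV has them. Camera axes: x right, y down, z forward; pixel columns grow to the right and rows downward; lengths in m; the calibration is good to about 2 mm. A picture is of the moment at which its call begins. camera_params takes no time and is no camera call.
- close_job(): hands the job in, once; it reports no verdict.
The state is a dict: "time": time; "joint_pos": joint angles; "qd": joint speeds; "effort": joint torques, N m; "ee_pos": TCP position; "tcp_rot": TCP orientation; "force": force on the tool from outside, world axes, zero at the start; "moment": the same for the moment, N m; "opening": finger opening in m.
Only numpy, scipy, OpenCV 4.12 (cv2) and the standard library are available. Lean on these libraries where they do the work, as an engineer would, in place of code of your own. Each camera call takes 0.05 s, during which the arm holds its last target.

## Working session

There is one attempt and no reset: what is moved stays moved. The work goes in short steps, Python scripts to look and compute and a tool call to move; the robot and the scene stay as the last step left them, time stands still between calls to the robot, and variables do not carry over. Pictures are saved under pics/ and viewed, and the job is handed in when it is done.

Besides the shell and the picture viewer there is one more tool, called as a command line: name --argument value ..., lists and objects as JSON in quotes. carry_out: Moves the arm, as the interface text tells. Its arguments: {"type":"object","properties":{"dp":{"type":"array","items":{"type":"array","items":{"type":"number"}}},"rot":{"type":"array","items":{"type":"array","items":{"type":"number"}}},"hand":{"type":"array","items":{"type":"number"}},"newtons":{"type":"number"}},"required":["dp","rot","hand"]}

```bash
ls; mkdir -p pics
python3 - <<'E'
from bench import arm, imaging
import cv2
print(arm.state())
for n in ("side","top"):
    p,d=imaging.read_camera(n)
    cv2.imwrite(f"pics/{n}0.png",p)
    import numpy as np
    np.save(f"pics/{n}0.npy",d)
    c=imaging.camera_params(n);print(n,c)
E
```

```text
pics
{'time': 0.0, 'joint_pos': array([-1.32391026,  0.38426046,  0.01641218,  1.37115894, -0.00630107,
        1.38819119, -0.0465141 ]), 'qd': array([-7.46025789e-04, -2.54708280e-05,  5.34321262e-04, -5.96517925e-04,
       -6.93630881e-04,  1.33260898e-04, -8.80203846e-05]), 'effort': array([-5.41251950e-05, -6.27609944e+01,  8.44396502e-01, -3.71836567e+01,
        1.65863056e-02,  1.41546412e-02,  1.91476641e-05]), 'ee_pos': array([0.19036834, 0.59477591, 0.2302631 ]), 'tcp_rot': array([-1.55904392,  0.24338413, -0.24298316]), 'force': array([ 0.65552718,  0.36800148, -0.38103874]), 'moment': array([-0.01423438, -0.0175835 ,  0.03307198]), 'opening': 0.08588963916856147}
side {'K': array([[514.77920776,   0.        , 292.88619262],
       [  0.        , 514.77920776, 209.39363134],
       [  0.        ,   0.        ,   1.        ]]), 'D': array([-0.0514131,  0.       ,  0.       ,  0.       ,  0.       ]), 'rvec': array([ 2.23500177, -1.10627906,  0.40892894]), 'tvec': array([-0.17285569,  0.54616868,  1.27705273])}
top {'K': array([[430.62376313,   0.        , 280.61868978],
       [  0.        , 430.62376313, 216.050626  ],
       [  0.        ,   0.        ,   1.        ]]), 'D': array([-0.12392286,  0.        ,  0.        ,  0.        ,  0.        ]), 'rvec': array([ 2.18871377, -2.18237272,  0.07513336]), 'tvec': array([0.18762866, 0.52738833, 1.74095504])}
```

View pics/side0.png

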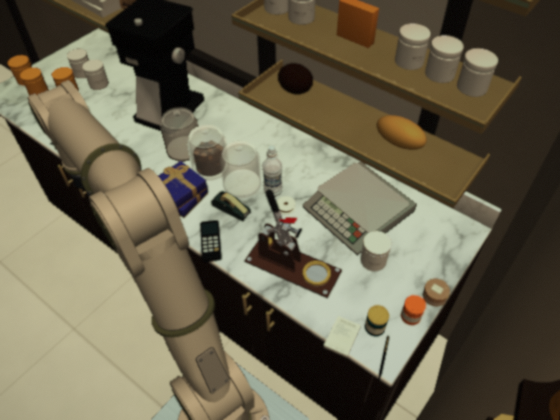

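View pics/top0.png

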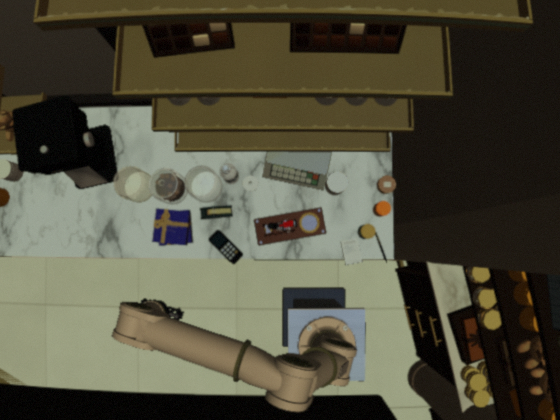

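The side view shows the teal tin with its brass lid at about (377,319), the orange decoy at (413,309), the nest ring at (316,271) and the press handle at about (275,205). In the top view the tin is at (367,231), the nest at (310,222) and the red lever at (288,226).

```bash
cat > h.py <<'E'
import numpy as np, cv2
from bench import arm, imaging
def cam(n):
    c=imaging.camera_params(n); R=cv2.Rodrigues(c['rvec'])[0]; return c['K'],c['D'],R,c['tvec'].ravel()
def ray(n,u,v):
    K,D,R,t=cam(n); p=cv2.undistortPoints(np.array([[[u,v]]],float),K,D)[0,0]
    return -R.T@t, R.T@np.array([p[0],p[1],1.])
def at_z(n,u,v,z):
    o,d=ray(n,u,v); return o+d*(z-o[2])/d[2]
def at_d(n,u,v,dep):
    o,d=ray(n,u,v); return o+d*dep
def cloud(n,dep):
    K,D,R,t=cam(n); h,w=dep.shape
    g=np.stack(np.meshgrid(np.arange(w),np.arange(h)),-1).reshape(-1,1,2).astype(float)
    p=cv2.undistortPoints(g,K,D).reshape(h,w,2)
    c=np.dstack([p*dep[...,None],dep]); W=(c-t)@R
    W[dep==0]=np.nan
    return W
def proj(n,P):
    c=imaging.camera_params(n); return cv2.projectPoints(np.array(P,float).reshape(-1,1,3),c['rvec'],c['tvec'],c['K'],c['D'])[0].reshape(-1,2)
def tri(a,b):
    o1,d1=ray('side',*a);o2,d2=ray('top',*b)
    s=np.linalg.lstsq(np.stack([d1,-d2],1),o2-o1,rcond=None)[0]
    p,q=o1+d1*s[0],o2+d2*s[1]; return (p+q)/2,np.linalg.norm(p-q)
E
python3 - <<'E'
from h import *
for n,b in (("side",(230,180,400,350)),("top",(245,140,405,260))):
    p=cv2.imread(f"pics/{n}0.png"); d=np.load(f"pics/{n}0.npy")
    x0,y0,x1,y1=b; cr=cv2.resize(p[y0:y1,x0:x1],None,fx=4.6 if n=="top" else 3.5 ,fy=4.6 if n=="top" else 3.5,interpolation=cv2.INTER_CUBIC)
    cr=np.clip(cr.astype(float)*1.5,0,255).astype(np.uint8)
    cv2.imwrite(f"pics/{n}0c.png",cr)
    W=cloud(n,d)
    for name,uv in (dict(tin=(377,313),nest=(316,272),dec=(413,302)) if n=="side" else dict(tin=(367,231),nest=(310,222),dec=(383,209),lever=(288,226))).items():
        print(n,name,uv,W[uv[1],uv[0]].round(4))
E
```

```text
side tin (377, 313) [ 0.4657 -0.1506  0.0788]
side nest (316, 272) [0.5088 0.0811 0.0124]
side dec (413, 302) [ 0.5595 -0.2119  0.0722]
top tin (367, 231) [ 0.4642 -0.1518  0.0838]
top nest (310, 222) [0.5033 0.0685 0.01  ]
top dec (383, 209) [ 0.5528 -0.2204  0.0689]
top lever (288, 226) [0.4767 0.1623 0.2238]
```

View pics/side0c.png

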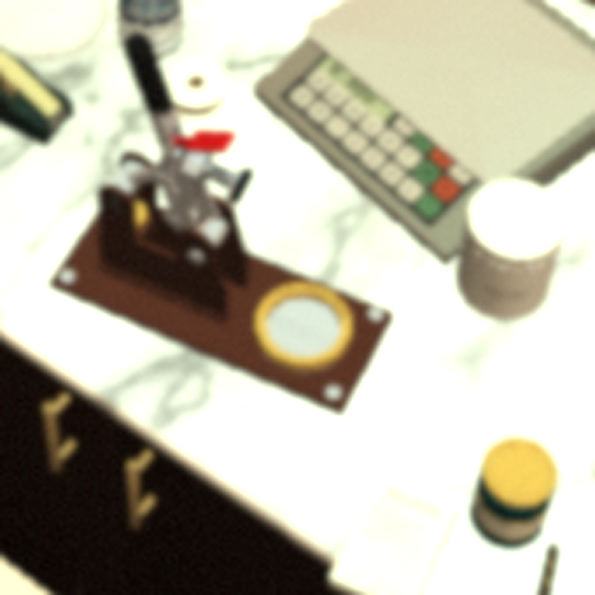

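View pics/top0c.png

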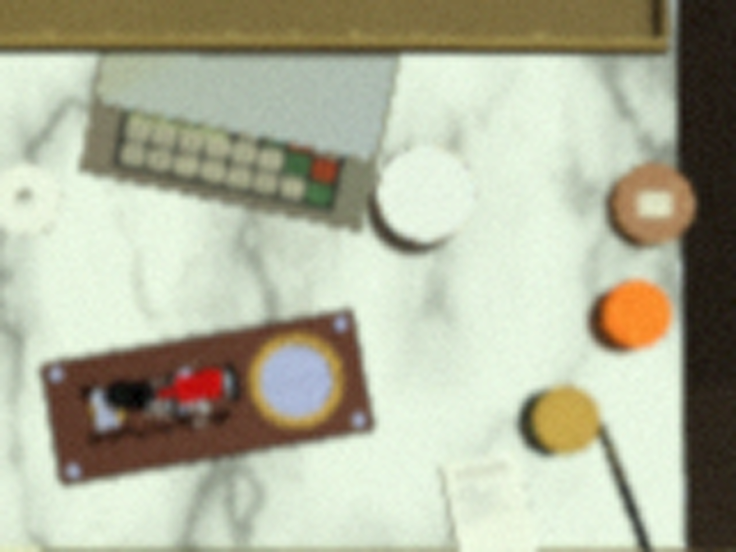

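Run:
```python
from h import *
def blob(n,c,r,zr,hsvlo,hsvhi):
    p=cv2.imread(f"pics/{n}0.png"); h=cv2.cvtColor(p,cv2.COLOR_BGR2HSV)
    m=cv2.inRange(h,hsvlo,hsvhi); mm=np.zeros_like(m); cv2.circle(mm,c,r,255,-1); m&=mm
    cs=cv2.findContours(m,cv2.RETR_EXTERNAL,cv2.CHAIN_APPROX_NONE)[0]
    k=max(cs,key=cv2.contourArea); k=cv2.convexHull(k)
    P=np.array([at_z(n,*q[0],zr)[:2] for q in k],np.float32)
    e=cv2.fitEllipse(k); 
    c2,rad=cv2.minEnclosingCircle(P)
    e2=cv2.fitEllipse((P*1000).astype(np.float32))
    print(n,e[0],e[1],'world',np.round(at_z(n,*e[0],zr),4),np.round(e2[0],1),np.round(e2[1],1))
for n,c in (("top",(309,223)),("side",(317,273))): blob(n,c,15 if n=="top" else 20,.0265,(15,90,60),(35,255,255))
for n,c in (("top",(367,231)),("side",(377,313))): blob(n,c,12 if n=="top" else 14,.078,(15,90,60),(35,255,255))
# base corners from screw positions? use crop corners
T=[(350,310),(374,430),(65,485),(41,368)]
for q in T: print('top corner',at_z('top',q[0]/4.6+245,q[1]/4.6+140,.012).round(4))
S=[(390,316),(340,411),(52,284)]
for q in S: print('side corner',at_z('side',q[0]/3.5+230,q[1]/3.5+180,.012).round(4))
# screws
for q in [(341,324),(359,420),(72,470),(56,374)]: print('top screw',at_z('top',q[0]/4.6+245,q[1]/4.6+140,.012).round(4))
for q in [(376,314),(333,392),(67,276)]: print('side screw',at_z('side',q[0]/3.5+230,q[1]/3.5+180,.012).round(4))
# z check
print(tri((316.6,272.9),(309.1,222.6)))
# grip tip: side crop (140,42); top crop end of grip
print(tri((140/3.5+230,45/3.5+180),(118/4.6+245,393/4.6+140)))
print('decoy/ pen etc',[at_z('top',u/4.6+245,v/4.6+140,0).round(3) for u,v in ((603,428),(648,548),(445,465),(520,460))])
print([at_z('top',u/4.6+245,v/4.6+140,.098).round(3) for u,v in ((426,195),)])
```

```text
top (308.9661865234375, 222.25218200683594) (21.361902236938477, 21.76963996887207) world [0.5013 0.0738 0.0265] [501.4  73.8] [87.  88.5]
side (316.2474365234375, 272.48394775390625) (26.44379425048828, 29.79683494567871) world [0.5001 0.0747 0.0265] [500.8  75.2] [89.1 93.9]
top (367.425537109375, 231.07289123535156) (14.177568435668945, 15.410411834716797) world [ 0.4641 -0.1546  0.078 ] [ 464.1 -154.7] [56.2 61.5]
side (377.9111022949219, 315.06683349609375) (19.672815322875977, 21.36635398864746) world [ 0.4623 -0.1558  0.078 ] [ 462.6 -155.5] [56.7 61.4]
top corner [0.5635 0.0229 0.012 ]
top corner [0.4563 0.0019 0.012 ]
top corner [0.4067 0.2766 0.012 ]
top corner [0.5107 0.2986 0.012 ]
side corner [0.561  0.0233 0.012 ]
side corner [0.4572 0.0041 0.012 ]
side corner [0.4079 0.278  0.012 ]
top screw [0.5509 0.031  0.012 ]
top screw [0.4652 0.0152 0.012 ]
top screw [0.42   0.2704 0.012 ]
top screw [0.5054 0.2852 0.012 ]
side screw [0.5554 0.0341 0.012 ]
side screw [0.4686 0.0192 0.012 ]
side screw [0.4224 0.273  0.012 ]
(array([0.49997399, 0.0732467 , 0.0256973 ]), np.float64(1.156459068132546e-05))
(array([0.4746819 , 0.22260206, 0.30709296]), np.float64(0.00040460883913008837))
decoy/ pen etc [array([ 0.459, -0.207,  0.   ]), array([ 0.351, -0.247,  0.   ]), array([ 0.425, -0.063,  0.   ]), array([ 0.43 , -0.131,  0.   ])]
[array([ 0.655, -0.035,  0.098])]
```

```bash
cat >> h.py <<'E'
from scipy.spatial.transform import Rotation as Ro
YA=np.array([-.184,.983,0]); YA/=np.linalg.norm(YA); XA=np.array([YA[1],-YA[0],0])
NEST=np.array([.5008,.0742,.016]); ORG=NEST+.09*YA; ORG[2]=0
def Rdes(jaw,app):
    app=app/np.linalg.norm(app); z=jaw-app*(jaw@app); z/=np.linalg.norm(z); return Ro.from_matrix(np.stack([np.cross(app,z),app,z],1))
def plan(target,Rt=None):
    s=arm.state(); R=Ro.from_rotvec(s['tcp_rot']); d=np.array(target)-s['ee_pos']
    print('t',round(s['time'],2),'pos',s['ee_pos'].round(4),'op',round(s['opening'],4),'F',s['force'].round(1),'q',s['joint_pos'].round(2))
    print('dp_tool mm',(R.inv().apply(d)*1000).round(1),'world',(d*1000).round(1))
    if Rt is not None: print('rotvec tool',(R.inv()*Rt).as_rotvec().round(4))
    return R
def press(p): p=np.asarray(p)-ORG; return np.array([p@XA,p@YA,p[2]])
E
python3 - <<'E'
from h import *
for s in (1,-1): R=plan([.38,.40,.40],Rdes(s*XA,np.array([0,0,-1.])))
print(R.as_matrix().round(3))
print(ORG, press([.4747,.2226,.307]))
E
```

```text
t 0.1 pos [0.1904 0.5948 0.2304] op 0.0853 F [ 0.5 -0.4  0.4] q [-1.32  0.38  0.02  1.37 -0.01  1.39 -0.05]
dp_tool mm [ 240.  -169.4 -128. ] world [ 189.6 -194.8  169.6]
rotvec tool [1.600e-03 1.076e+00 1.000e-03]
t 0.1 pos [0.1904 0.5948 0.2304] op 0.0853 F [ 0.5 -0.4  0.4] q [-1.32  0.38  0.02  1.37 -0.01  1.39 -0.05]
dp_tool mm [ 240.  -169.4 -128. ] world [ 189.6 -194.8  169.6]
rotvec tool [ 1.1000e-03 -2.0656e+00 -1.9000e-03]
[[ 0.952 -0.001  0.305]
 [-0.305 -0.002  0.952]
 [ 0.    -1.    -0.002]]
[0.4842412  0.16266359 0.        ] [0.00164918 0.06066868 0.307     ]
```

carry_out --dp '[[27,-19,-14],[27,-19,-14],[27,-19,-14],[27,-19,-14],[27,-19,-14],[27,-19,-14],[27,-19,-14],[27,-19,-14],[27,-19,-14],[0,0,0],[0,0,0],[0,0,0],[0,0,0],[0,0,0],[0,0,0],[0,0,0],[0,0,0],[0,0,0],[0,0,0]]' --rot '[[0,0,0],[0,0,0],[0,0,0],[0,0,0],[0,0,0],[0,0,0],[0,0,0],[0,0,0],[0,0,0],[0,0.11,0],[0,0.11,0],[0,0.11,0],[0,0.11,0],[0,0.11,0],[0,0.11,0],[0,0.11,0],[0,0.11,0],[0,0.11,0],[0,0.11,0]]' --hand '[0,0,0,0,0,0,0,0,0,0,0,0,0,0,0,0,0,0,0]' --newtons 40

```text
time: 1.68
ee_pos: [0.3916, 0.3876, 0.4003]
tcp_rot: [-1.283, 1.123, -1.133]
force: [-0.5, 1.0, 0.8]
opening: 0.0856
```

Run:
```python
from h import *
# tilt 12deg: body leans to -YA: tool approach dir = down + lean: body is behind -> -app has -YA component -> app has +YA
a=np.radians(12); app=np.array([0,0,-np.cos(a)])+np.sin(a)*YA
plan([.47,.02,.38],Rdes(XA,np.array([0,0,-1.])))
plan([.4635,-.155,.20],Rdes(XA,app))
```

```text
t 1.68 pos [0.3916 0.3876 0.4003] op 0.0856 F [-0.5  1.   0.8] q [-1.07  0.22  0.3   1.22 -0.06  1.73 -0.68]
dp_tool mm [373.7  26.9  36.2] world [  78.4 -367.6  -20.3]
rotvec tool [ 0.0123 -0.0706  0.0184]
t 1.68 pos [0.3916 0.3876 0.4003] op 0.0856 F [-0.5  1.   0.8] q [-1.07  0.22  0.3   1.22 -0.06  1.73 -0.68]
dp_tool mm [543.4 210.4  11.8] world [  71.9 -542.6 -200.3]
rotvec tool [ 0.0048 -0.0717  0.2277]
```

carry_out --dp '[[36,1,1],[36,1,1],[36,1,1],[36,1,1],[36,1,1],[36,1,1],[36,1,1],[36,1,1],[36,1,1],[36,1,1],[36,1,1],[36,1,1],[36,1,1],[36,1,1],[36,1,1],[0,0,0],[0,0,0]]' --rot '[[0,0,0],[0,0,0],[0,0,0],[0,0,0],[0,0,0],[0,0,0],[0,0,0],[0,0,0],[0,0,0],[0,0,0],[0,0,0],[0,0,0],[0,0,0],[0,0,0],[0,-0.07,0],[0,0,0.11],[0,0,0.11]]' --hand '[0,0,0,0,0,0,0,0,0,0,0,0,0,0,0,0,0]'

```text
time: 3.1
ee_pos: [0.4624, -0.167, 0.3898]
tcp_rot: [-1.174, 1.18, -0.904]
force: [-0.2, 1.6, 0.8]
opening: 0.0855
```

Run:
```python
from h import *
a=np.radians(12); app=np.array([0,0,-np.cos(a)])+np.sin(a)*YA
Rt=Rdes(XA,app)
plan([.4635,-.155,.12],Rt)
for n in ("side","top"):
    p,d=imaging.read_camera(n); cv2.imwrite(f"pics/{n}1.png",np.clip(p*1.4,0,255).astype(np.uint8))
```

```text
t 3.1 pos [ 0.4624 -0.167   0.3898] op 0.0855 F [-0.2  1.6  0.8] q [-0.34  0.22  0.93  1.34 -0.32  1.81  0.73]
dp_tool mm [ 42.8 266.6   8.3] world [   1.1   12.  -269.8]
rotvec tool [0.0201 0.008  0.0074]
```

View pics/side1.png

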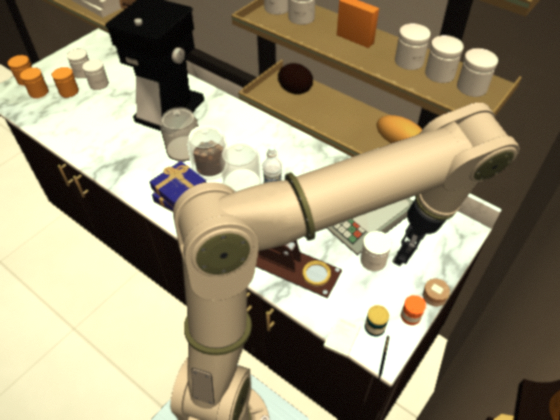

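carry_out --dp '[[5,33,1],[5,33,1],[5,33,1],[5,33,1],[5,33,1],[5,33,1],[5,33,1],[0,0,0]]' --rot '[[0.02,0.008,0.007],[0,0,0],[0,0,0],[0,0,0],[0,0,0],[0,0,0],[0,0,0],[0,0,0]]' --hand '[0,0,0,0,0,0,0,0]'

```text
time: 3.87
ee_pos: [0.4631, -0.1568, 0.1446]
tcp_rot: [-1.169, 1.18, -0.931]
force: [-0.6, 0.4, -0.5]
opening: 0.0856
```

```bash
cat >> h.py <<'E'
def tilt(deg):
    a=np.radians(deg); return Rdes(XA,np.array([0,0,-np.cos(a)])+np.sin(a)*YA)
E
python3 - <<'E'
from h import *
plan([.4628,-.151,.100],tilt(12))
plan([.4628,-.151,.025],tilt(12))
E
```

```text
t 3.87 pos [ 0.4631 -0.1568  0.1446] op 0.0856 F [-0.6  0.4 -0.5] q [-0.34  0.32  0.87  1.8  -0.4   1.29  0.84]
dp_tool mm [ 2.7 44.8  1.2] world [ -0.3   5.8 -44.6]
rotvec tool [ 0.0082 -0.0077  0.0206]
t 3.87 pos [ 0.4631 -0.1568  0.1446] op 0.0856 F [-0.6  0.4 -0.5] q [-0.34  0.32  0.87  1.8  -0.4   1.29  0.84]
dp_tool mm [ 16.8 118.5   1.9] world [  -0.3    5.8 -119.6]
rotvec tool [ 0.0082 -0.0077  0.0206]
```

carry_out --dp '[[1,15,0.5],[1,15,0.5],[1,15,0.5],[3,15,0],[3,15,0],[3,15,0],[3,15,0],[3,13,0],[0,0,0]]' --rot '[[0.008,-0.008,0.02],[0,0,0],[0,0,0],[0,0,0],[0,0,0],[0,0,0],[0,0,0],[0,0,0],[0,0,0]]' --hand '[0,0,0,0,0,0,0,0,0]'

```text
time: 4.62
ee_pos: [0.4713, -0.1426, 0.0336]
tcp_rot: [-1.165, 1.152, -0.905]
force: [-0.9, 0.4, 0.6]
opening: 0.0853
```

Run:
```python
from h import *
plan([.4628,-.151,.025],tilt(12))
for n in ("side","top"):
    p,d=imaging.read_camera(n); x,y=(320,230) if n=="side" else (310,160)
    cv2.imwrite(f"pics/{n}2.png",cv2.resize(np.clip(p[y:y+140,x:x+140]*1.5,0,255).astype(np.uint8),None,fx=4,fy=4,interpolation=cv2.INTER_CUBIC))
```

```text
t 4.62 pos [ 0.4713 -0.1426  0.0336] op 0.0853 F [-0.9  0.4  0.6] q [-0.27  0.48  0.78  1.9  -0.56  1.09  0.99]
dp_tool mm [  8.    7.1 -10.1] world [-8.5 -8.4 -8.6]
rotvec tool [-0.0016  0.0262  0.0107]
```

View pics/side2.png

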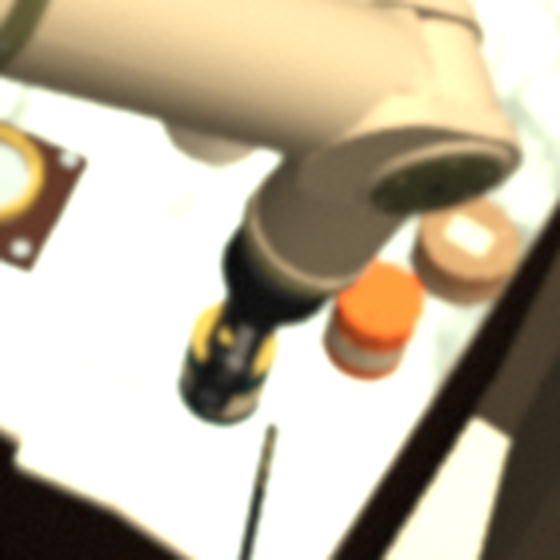

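View pics/top2.png

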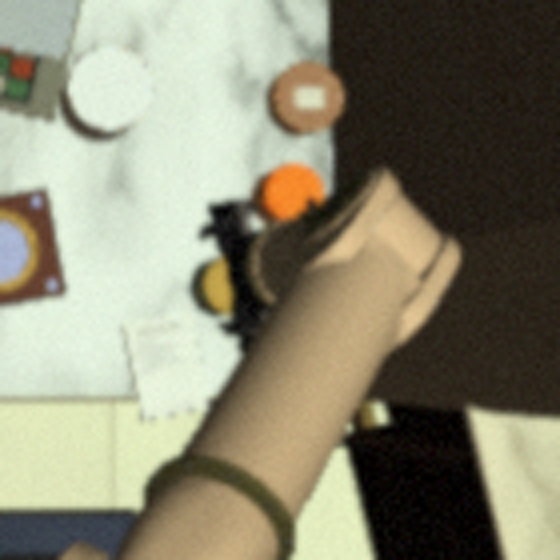

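The gripper is around the tin, but the TCP has drifted about 10 mm towards +x along the jaw axis. Correcting before closing.

carry_out --dp '[[3,0,-5],[3,0,-5],[2,0,0],[0,0,0]]' --rot '[[0,0.013,0],[0,0.013,0.01],[0,0,0],[0,0,0]]' --hand '[0,0,0,0]'

```text
time: 5.05
ee_pos: [0.4653, -0.1549, 0.0373]
tcp_rot: [-1.145, 1.174, -0.921]
force: [-0.2, -0.2, 1.0]
opening: 0.0857
```

Run:
```python
from h import *
plan([.4628,-.151,.025],tilt(12))
```

```text
t 5.05 pos [ 0.4653 -0.1549  0.0373] op 0.0857 F [-0.2 -0.2  1. ] q [-0.25  0.47  0.79  1.9  -0.56  1.1   1.  ]
dp_tool mm [-1.7 12.9 -1.8] world [ -2.5   3.9 -12.3]
rotvec tool [-0.0084 -0.0014  0.0029]
```

carry_out --dp '[[-1,5,-1],[-1,5,-1],[0,2,0],[0,0,0]]' --rot '[[0,0,0],[0,0,0],[0,0,0],[0,0,0]]' --hand '[0,0,0,0]'

```text
time: 5.38
ee_pos: [0.4625, -0.1515, 0.0255]
tcp_rot: [-1.144, 1.174, -0.923]
force: [-0.1, -0.2, 0.7]
opening: 0.0858
```

Run:
```python
from h import *
plan([.4628,-.151,.025],tilt(12))
```

```text
t 5.38 pos [ 0.4625 -0.1515  0.0255] op 0.0858 F [-0.1 -0.2  0.7] q [-0.25  0.48  0.78  1.92 -0.57  1.08  1.01]
dp_tool mm [-0.3  0.6  0.4] world [ 0.3  0.5 -0.5]
rotvec tool [-0.01   -0.003   0.0035]
```

carry_out --dp '[[0,0,0],[0,0,0],[0,0,0],[0,0,0],[0,0,0],[0,0,0],[0,0,0],[0,0,0]]' --rot '[[0,0,0],[0,0,0],[0,0,0],[0,0,0],[0,0,0],[0,0,0],[0,0,0],[0,0,0]]' --hand '[0.6,0.6,0.6,0.6,0.6,0.6,0.6,0.6]' --newtons 40

```text
time: 6.05
ee_pos: [0.4626, -0.151, 0.0255]
tcp_rot: [-1.145, 1.174, -0.922]
force: [0.4, -0.2, 0.7]
opening: 0.0591
```

Run:
```python
from h import *
plan([.4628,-.151,.025],tilt(12))
for n in ("side","top"):
    p,d=imaging.read_camera(n); x,y=(320,230) if n=="side" else (310,160)
    cv2.imwrite(f"pics/{n}3.png",cv2.resize(np.clip(p[y:y+140,x:x+140]*1.5,0,255).astype(np.uint8),None,fx=4,fy=4,interpolation=cv2.INTER_CUBIC))
```

```text
t 6.05 pos [ 0.4626 -0.151   0.0255] op 0.0591 F [ 0.4 -0.2  0.7] q [-0.25  0.48  0.78  1.92 -0.57  1.08  1.01]
dp_tool mm [0.1 0.5 0.2] world [ 0.2  0.  -0.5]
rotvec tool [-0.0091 -0.0019  0.0032]
```

View pics/side3.png

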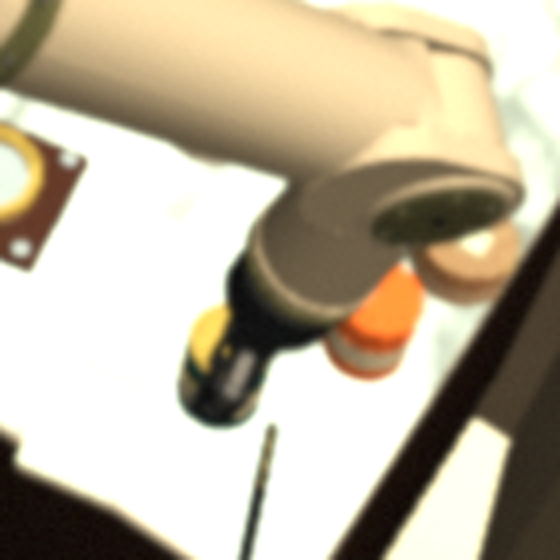

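carry_out --dp '[[-2,-10,0],[-4,-20,0],[-6,-30,0],[-7,-33,0],[-7,-33,0],[-7,-33,0],[0,0,0]]' --rot '[[0,0,0],[0,0,0],[0,0,0],[0,0,0],[0,0,0],[0,0,0],[0,0,0]]' --hand '[0.6,0.6,0.6,0.6,0.6,0.6,0.6]'

```text
time: 6.73
ee_pos: [0.4569, -0.1517, 0.1943]
tcp_rot: [-1.15, 1.185, -0.919]
force: [1.9, -1.2, -3.2]
opening: 0.059
```

Run:
```python
from h import *
plan([.4999,.0782,.19],tilt(12))
```

```text
t 6.73 pos [ 0.4569 -0.1517  0.1943] op 0.059 F [ 1.9 -1.2 -3.2] q [-0.37  0.25  0.9   1.75 -0.36  1.39  0.79]
dp_tool mm [-213.1   49.2   83. ] world [ 43.  229.9  -4.3]
rotvec tool [ 0.0013 -0.0077  0.0011]
```

carry_out --dp '[[-15,2,7],[-25,5,10],[-25,5,10],[-25,5,10],[-25,5,10],[-25,5,10],[-25,5,10],[-20,4,7],[0,0,0],[0,0,0]]' --rot '[[0,0,0],[0,0,0],[0,0,0],[0,0,0],[0,0,0],[0,0,0],[0,0,0],[0,0,0],[0,0,0],[0,0,0]]' --hand '[0.6,0.6,0.6,0.6,0.6,0.6,0.6,0.6,0.6,0.6]'

```text
time: 7.57
ee_pos: [0.4955, 0.0514, 0.2009]
tcp_rot: [-1.145, 1.189, -0.928]
force: [0.4, -1.3, -3.4]
opening: 0.0591
```

Run:
```python
from h import *
plan([.4999,.0782,.19],tilt(12))
for n in ("side","top"):
    p,d=imaging.read_camera(n)
    cv2.imwrite(f"pics/{n}4.png",np.clip(p*1.4,0,255).astype(np.uint8))
```

```text
t 7.57 pos [0.4955 0.0514 0.2009] op 0.0591 F [ 0.4 -1.3 -3.4] q [-0.7   0.18  0.77  1.77 -0.34  1.31  0.34]
dp_tool mm [-22.9  16.    8.8] world [  4.4  26.8 -10.9]
rotvec tool [-0.0028 -0.016   0.0031]
```

View pics/side4.png

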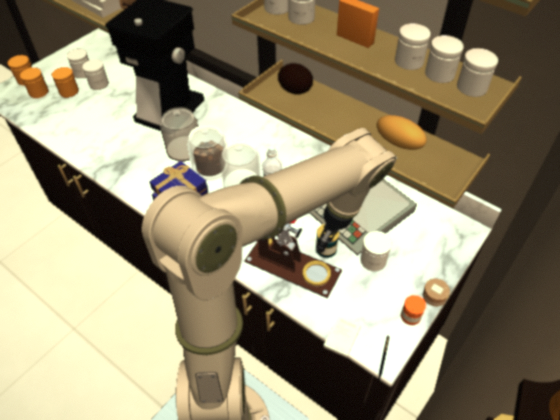

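View pics/top4.png

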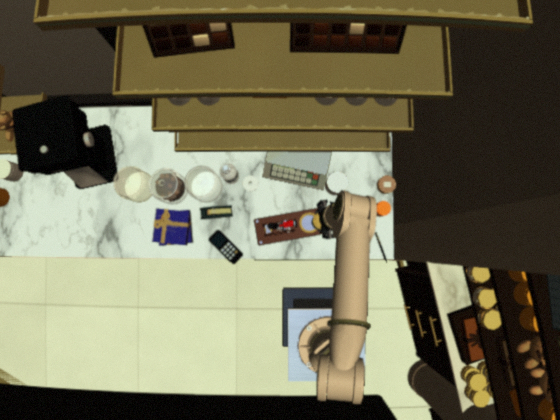

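Run:
```python
from h import *
for n in ("side","top"):
    p,d=imaging.read_camera(n); W=cloud(n,d)
    # side points on forearm
    pts=[(200,190),(240,195),(280,190),(330,165),(370,150),(300,210),(340,195),(330,235)] if n=="side" else [(345,200),(345,240),(350,280),(345,320),(325,215)]
    for q in pts: print(n,q,W[q[1],q[0]].round(3))
```

```text
side (200, 190) [0.511 0.558 0.058]
side (240, 195) [0.162 0.017 0.724]
side (280, 190) [ 0.229 -0.01   0.694]
side (330, 165) [ 0.367 -0.019  0.649]
side (370, 150) [ 0.496 -0.034  0.598]
side (300, 210) [ 0.247 -0.039  0.646]
side (340, 195) [ 0.367 -0.048  0.584]
side (330, 235) [0.459 0.018 0.303]
top (345, 200) [0.531 0.012 0.6  ]
top (345, 240) [0.421 0.016 0.624]
top (350, 280) [0.318 0.01  0.668]
top (345, 320) [0.222 0.029 0.707]
top (325, 215) [0.503 0.048 0.41 ]
```

carry_out --dp '[[-8,5,3],[-8,5,3],[-8,5,3],[0,0,0],[0,0,0]]' --rot '[[0,-0.016,0],[0,0,0],[0,0,0],[0,0,0],[0,0,0]]' --hand '[0.6,0.6,0.6,0.6,0.6]'

```text
time: 8.18
ee_pos: [0.5006, 0.0768, 0.1902]
tcp_rot: [-1.146, 1.18, -0.924]
force: [-0.6, -0.7, -2.8]
opening: 0.0593
```

Run:
```python
from h import *
plan([.4999,.0782,.09],tilt(12))
```

```text
t 8.18 pos [0.5006 0.0768 0.1902] op 0.0593 F [-0.6 -0.7 -2.8] q [-0.73  0.2   0.75  1.78 -0.36  1.27  0.31]
dp_tool mm [19.  98.4 -0.8] world [  -0.7    1.4 -100.2]
rotvec tool [-0.0053 -0.0078  0.0035]
```

carry_out --dp '[[2.5,12,0],[2.5,12,0],[2.5,12,0],[2.5,12,0],[0,0,0],[2.5,12,0],[2.5,12,0],[2.5,12,0],[0,0,0]]' --rot '[[0,-0.007,0],[0,0,0],[0,0,0],[0,0,0],[0,0,0],[0,0,0],[0,0,0],[0,0,0],[0,0,0]]' --hand '[0.6,0.6,0.6,0.6,0.6,0.6,0.6,0.6,0.6]'

```text
time: 8.93
ee_pos: [0.4998, 0.0752, 0.095]
tcp_rot: [-1.151, 1.176, -0.92]
force: [-0.4, 0.2, -3.0]
opening: 0.0592
```

Run:
```python
from h import *
plan([.4999,.0782,.06],tilt(12))
for n in ("side","top"):
    p,d=imaging.read_camera(n); x,y=(240,180) if n=="side" else (240,160)
    cv2.imwrite(f"pics/{n}5.png",cv2.resize(np.clip(p[y:y+140,x:x+140]*1.5,0,255).astype(np.uint8),None,fx=4,fy=4,interpolation=cv2.INTER_CUBIC))
```

```text
t 8.93 pos [0.4998 0.0752 0.095 ] op 0.0592 F [-0.4  0.2 -3. ] q [-0.67  0.32  0.72  1.89 -0.46  1.1   0.44]
dp_tool mm [ 4.2 34.9  0.6] world [  0.1   3.  -35. ]
rotvec tool [-0.0033 -0.0017  0.005 ]
```

View pics/side5.png

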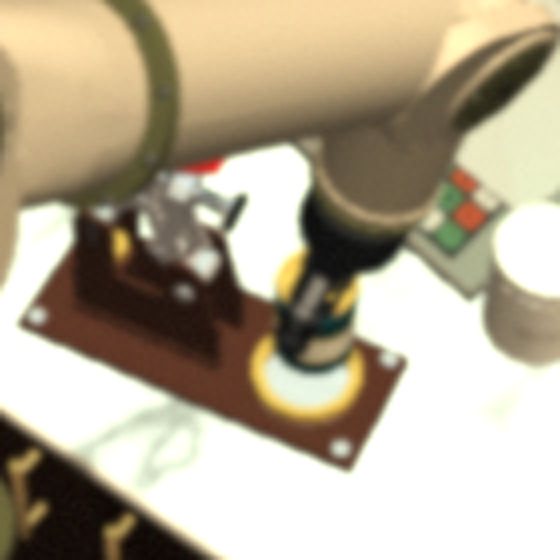

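View pics/top5.png

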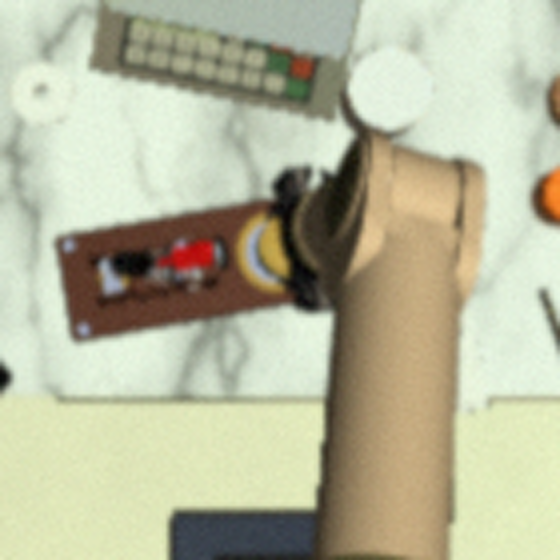

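Run:
```python
from h import *
im={n:cv2.imread(f"pics/{n}5.png") for n in("side","top")}
a=np.linspace(0,2*np.pi,60)
for n in im:
    off=np.array((240,180) if n=="side" else (240,160))
    def draw(c,r,z,col):
        q=(proj(n,np.stack([c[0]+r*np.cos(a),c[1]+r*np.sin(a),0*a+z],1))-off+.5)*4
        cv2.polylines(im[n],[q.astype(np.int32)],True,col,1)
    t=(.5007,.0712)
    draw(t,.03,.0695,(0,0,255)); draw(t,.03,.0695+.078,(255,0,0)); draw(NEST,.041,.0265,(0,255,0)); draw(NEST,.032,.0265,(0,255,0))
cv2.imwrite("pics/ov5.png",np.hstack(list(im.values()))[130:480])
```

```text
(no output)
```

View pics/ov5.png

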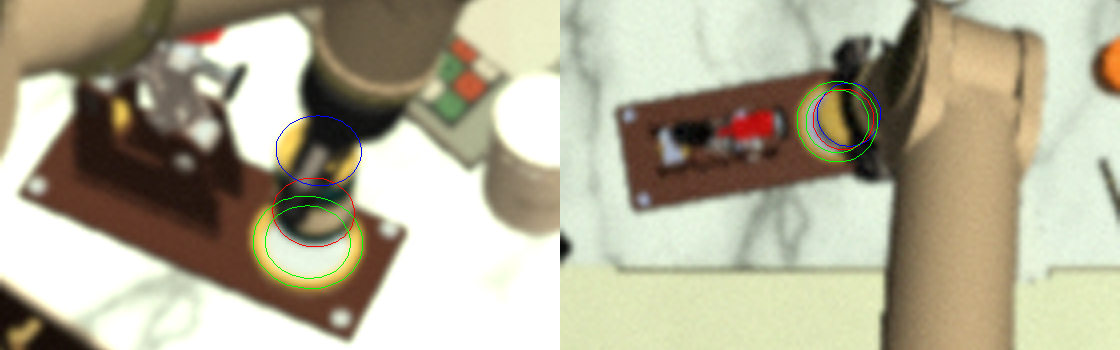

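carry_out --dp '[[0,12,0.3],[1,12,0.3],[2,10,0],[0,0,0],[0,0,0]]' --rot '[[0,0,0.005],[0,0,0],[0,0,0],[0,0,0],[0,0,0]]' --hand '[0.6,0.6,0.6,0.6,0.6]'

```text
time: 9.45
ee_pos: [0.5028, 0.0801, 0.0615]
tcp_rot: [-1.142, 1.174, -0.918]
force: [-0.2, 0.5, -3.4]
opening: 0.0593
```

Run:
```python
from h import *
plan([.4999,.0782,.0415],tilt(12))
```

```text
t 9.45 pos [0.5028 0.0801 0.0615] op 0.0593 F [-0.2  0.5 -3.4] q [-0.65  0.37  0.69  1.91 -0.52  1.03  0.49]
dp_tool mm [ 5.4 19.2 -3.3] world [ -2.9  -1.9 -20. ]
rotvec tool [-0.0094 -0.0005 -0.0008]
```

carry_out --dp '[[1.3,0,-3.2],[0,0,0],[0,0,0]]' --rot '[[-0.01,0,0],[0,0,0],[0,0,0]]' --hand '[0.6,0.6,0.6]'

```text
time: 9.7
ee_pos: [0.4995, 0.0779, 0.0611]
tcp_rot: [-1.152, 1.181, -0.913]
force: [0.1, -0.2, -2.6]
opening: 0.0588
```

Run:
```python
from h import *
plan([.4999,.0782,.0415],tilt(12))
```

```text
t 9.7 pos [0.4995 0.0779 0.0611] op 0.0588 F [ 0.1 -0.2 -2.6] q [-0.65  0.37  0.69  1.91 -0.52  1.05  0.49]
dp_tool mm [ 3.9 19.2  0.5] world [  0.4   0.3 -19.6]
rotvec tool [ 0.0021 -0.0006 -0.0006]
```

carry_out --dp '[[0.8,4,0],[0.8,4,0],[0.8,4,0],[0,0,0]]' --rot '[[0,0,0],[0,0,0],[0,0,0],[0,0,0]]' --hand '[0.6,0.6,0.6,0.6]'

```text
time: 10.03
ee_pos: [0.5004, 0.0782, 0.0489]
tcp_rot: [-1.149, 1.179, -0.913]
force: [-0.2, -0.8, -3.0]
opening: 0.0593
```

Run:
```python
from h import *
plan([.4999,.0782,.0415],tilt(12))
```

```text
t 10.03 pos [0.5004 0.0782 0.0489] op 0.0593 F [-0.2 -0.8 -3. ] q [-0.64  0.39  0.68  1.92 -0.54  1.02  0.51]
dp_tool mm [ 1.4  7.2 -0.5] world [-0.5  0.  -7.4]
rotvec tool [-0.0004 -0.     -0.001 ]
```

carry_out --dp '[[0.5,2.5,-0.3],[0.5,2.5,0],[0.3,1.5,0],[0,0,0]]' --rot '[[0,0,0],[0,0,0],[0,0,0],[0,0,0]]' --hand '[0.6,0.6,0.6,0.6]'

```text
time: 10.37
ee_pos: [0.5002, 0.0782, 0.0416]
tcp_rot: [-1.149, 1.179, -0.913]
force: [-1.3, -0.5, 1.3]
opening: 0.0593
```

Run:
```python
from h import *
plan([.4999,.0782,.0415],tilt(12))
```

```text
t 10.37 pos [0.5002 0.0782 0.0416] op 0.0593 F [-1.3 -0.5  1.3] q [-0.63  0.41  0.68  1.93 -0.55  1.01  0.52]
dp_tool mm [ 0.   0.1 -0.3] world [-0.3 -0.  -0.1]
rotvec tool [-0.0005 -0.0002 -0.0013]
```

carry_out --dp '[[0,0,0],[0,0,0],[0,0,0],[0,0,0],[0,0,0],[0,0,0],[0,0,0]]' --rot '[[0,0,0],[0,0,0],[0,0,0],[0,0,0],[0,0,0],[0,0,0],[0,0,0]]' --hand '[0.3,0.1,0,0,0,0,0]'

```text
time: 10.95
ee_pos: [0.5018, 0.0784, 0.0429]
tcp_rot: [-1.147, 1.177, -0.915]
force: [0.5, -0.4, -0.2]
opening: 0.0854
```

Run:
```python
from h import *
plan([.4999,.0782,.12],tilt(12))
for n in ("side","top"):
    p,d=imaging.read_camera(n); x,y=(240,180) if n=="side" else (240,160)
    cv2.imwrite(f"pics/{n}6.png",cv2.resize(np.clip(p[y:y+140,x:x+140]*1.5,0,255).astype(np.uint8),None,fx=4,fy=4,interpolation=cv2.INTER_CUBIC))
```

```text
t 10.95 pos [0.5018 0.0784 0.0429] op 0.0854 F [ 0.5 -0.4 -0.2] q [-0.63  0.4   0.68  1.93 -0.55  1.01  0.52]
dp_tool mm [-16.3 -75.3  -1.6] world [-1.9 -0.2 77.1]
rotvec tool [-0.0039  0.0004 -0.0013]
```

View pics/side6.png

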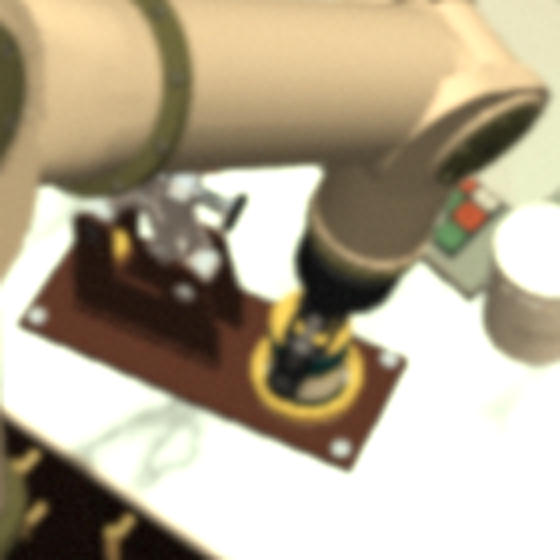

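carry_out --dp '[[-1,-5,-1.5],[-2,-9,0],[-3,-14,0],[-4,-20,0],[-6,-29,0],[-7,-32,0],[-8,-35,0],[-8,-35,0],[-8,-35,0],[-8,-35,0],[-8,-35,0],[-8,-35,0],[0,0,0]]' --rot '[[0,0,0],[0,0,0],[0,0,0],[0,0,0],[0,0,0],[0,0,0],[0,0,0],[0,0,0],[0,0,0],[0,0,0],[0,0,0],[0,0,0],[0,0,0]]' --hand '[0,0,0,0,0,0,0,0,0,0.5,1,1,1]'

```text
time: 12.13
ee_pos: [0.4936, 0.0762, 0.3927]
tcp_rot: [-1.145, 1.183, -0.921]
force: [0.4, 1.4, 1.0]
opening: 0.0386
```

Run:
```python
from h import *
plan(ORG+.02*YA+[0,0,.36],tilt(12))
for n in ("side","top"):
    p,d=imaging.read_camera(n); x,y=(230,170) if n=="side" else (240,160)
    np.save(f"pics/{n}7.npy",d); cv2.imwrite(f"pics/{n}7f.png",p)
    cv2.imwrite(f"pics/{n}7.png",cv2.resize(np.clip(p[y:y+140,x:x+140]*1.5,0,255).astype(np.uint8),None,fx=4,fy=4,interpolation=cv2.INTER_CUBIC))
```

```text
t 12.13 pos [0.4936 0.0762 0.3927] op 0.0386 F [0.4 1.4 1. ] q [-0.76  0.1   0.78  1.41 -0.28  1.69  0.16]
dp_tool mm [-97.7  54.2   5.7] world [-13.  106.2 -32.7]
rotvec tool [-0.0034 -0.0082 -0.    ]
```

View pics/side7.png

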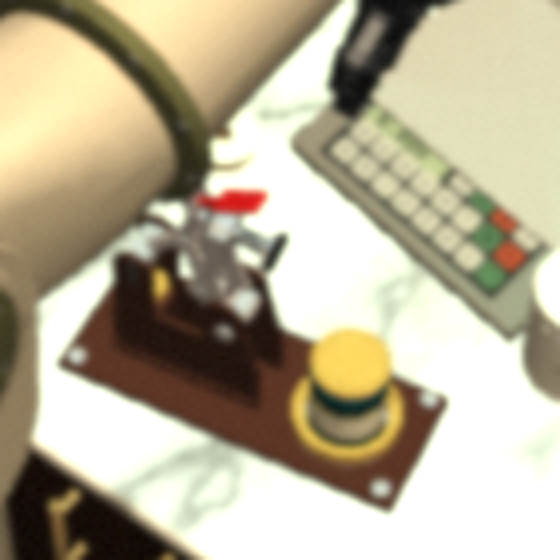

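View pics/top7.png

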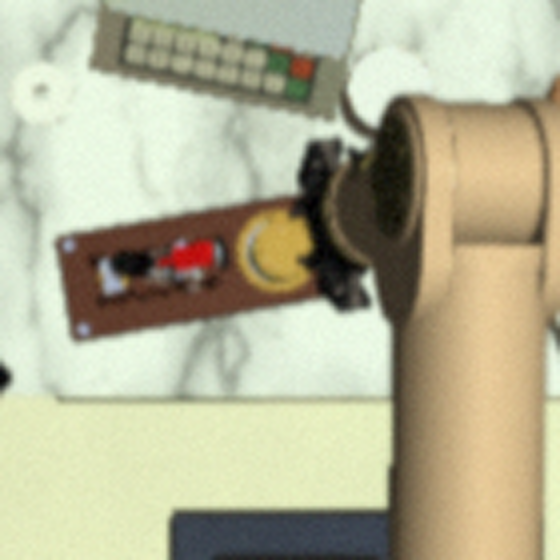

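Run:
```python
from h import *
def T(a,b):
    r=tri((a[0]/3.5+230,a[1]/3.5+180),(b[0]/4.6+245,b[1]/4.6+140)); print(press(r[0]).round(4),round(r[1],4))
T((232,138),(226,380)); T((180,143),(176,386)); T((138,45),(118,393)); T((166,108),(155,392))
```

```text
[-0.001  -0.0211  0.2434] 0.0024
[0.0008 0.0208 0.2116] 0.0107
[0.0012 0.0613 0.3072] 0.0011
[-0.001   0.0354  0.2488] 0.0043
```

carry_out --dp '[[-10,5,1],[-20,10,1],[-20,10,1],[-20,11,1],[-15,10,1],[-10,8,1],[-3,0,0],[0,0,0],[0,0,0]]' --rot '[[0,-0.008,0],[0,0,0],[0,0,0],[0,0,0],[0,0,0],[0,0,0],[0,0,0],[0,0,0],[0,0,0]]' --hand '[1,1,1,1,1,1,1,1,1]'

```text
time: 12.98
ee_pos: [0.4724, 0.1884, 0.3439]
tcp_rot: [-1.166, 1.191, -0.912]
force: [0.2, -1.1, -0.4]
opening: -0.0004
```

Run:
```python
from h import *
plan(ORG+.02*YA+[0,0,.29],tilt(12)); print(press(arm.state()['ee_pos']))
for n in ("side","top"):
    p,d=imaging.read_camera(n); x,y=(210,120) if n=="side" else (240,160)
    cv2.imwrite(f"pics/{n}8.png",cv2.resize(np.clip(p[y:y+140,x:x+140]*1.5,0,255).astype(np.uint8),None,fx=4,fy=4,interpolation=cv2.INTER_CUBIC))
```

```text
t 12.98 pos [0.4724 0.1884 0.3439] op -0.0004 F [ 0.2 -1.1 -0.4] q [-0.91  0.09  0.67  1.52 -0.26  1.56 -0.05]
dp_tool mm [18.3 51.1  7.9] world [  8.2  -6.1 -53.9]
rotvec tool [ 0.0173 -0.0049  0.0042]
[-0.00695319  0.02747622  0.34387181]
```

View pics/side8.png

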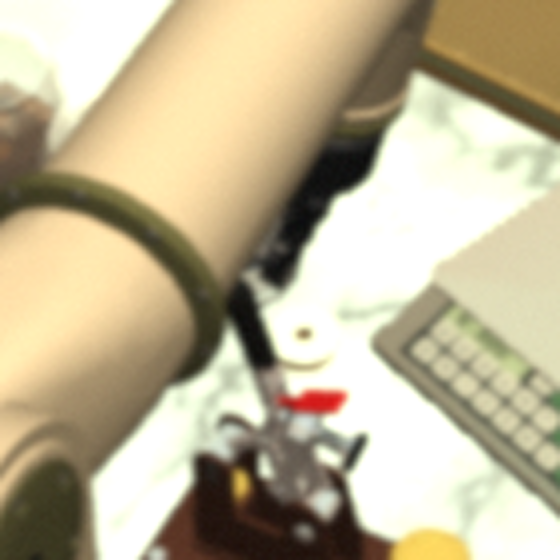

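View pics/top8.png

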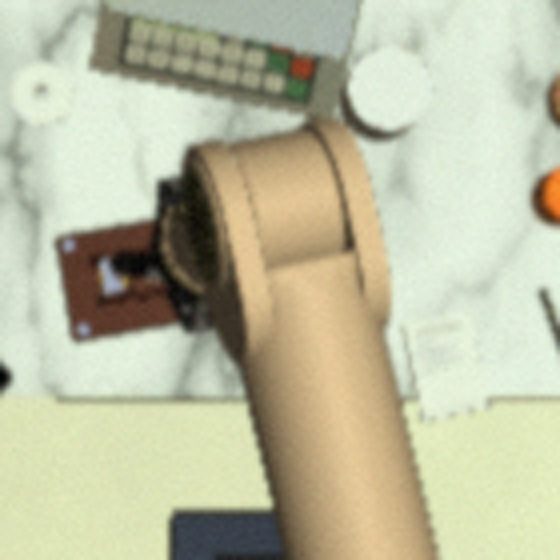

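carry_out --dp '[[6,0,4],[6,0,4],[2,12,0],[3,12,0],[3,12,0],[2,10,0],[0,0,0]]' --rot '[[0.009,-0.005,0.004],[0.008,0,0],[0,0,0],[0,0,0],[0,0,0],[0,0,0],[0,0,0]]' --hand '[1,1,1,1,1,1,1]'

```text
time: 13.67
ee_pos: [0.4896, 0.1672, 0.2957]
tcp_rot: [-1.134, 1.18, -0.929]
force: [-0.5, 0.6, -0.0]
opening: 0.0
```

```bash
cat >> h.py <<'E'
def st():
    s=arm.state(); R=Ro.from_rotvec(s['tcp_rot']); f=s['force']
    print('t',round(s['time'],2),'press mm',(press(s['ee_pos'])*1000).round(1),'F press',np.round([f@XA,f@YA,f[2]],1),'op',round(s['opening'],4),'rotfix12',(R.inv()*tilt(12)).as_rotvec().round(3),'q',s['joint_pos'].round(2))
E
python3 - <<'E'
from h import *
st()
E
```

```text
t 13.67 press mm [  6.1   3.5 295.7] F press [-0.3  0.7 -0. ] op 0.0 rotfix12 [-0.015 -0.012 -0.001] q [-0.88  0.11  0.69  1.62 -0.28  1.43  0.02]
```

carry_out --dp '[[-5,1,-2],[-5,1,-2],[-5,1,-2],[0,0,0],[-3,0.6,0],[-3,0.6,0],[0,0,0]]' --rot '[[-0.015,-0.012,0],[0,0,0],[0,0,0],[0,0,0],[0,0,0],[0,0,0],[0,0,0]]' --hand '[1,1,1,1,1,1,1]'

```text
time: 14.25
ee_pos: [0.4802, 0.1888, 0.2988]
tcp_rot: [-1.148, 1.177, -0.913]
force: [0.4, -0.4, 0.7]
opening: -0.0001
```

Run:
```python
from h import *
st()
```

```text
t 14.25 press mm [  0.9  26.4 298.8] F press [ 0.3 -0.5  0.7] op -0.0001 rotfix12 [-0.003  0.001 -0.002] q [-0.9   0.1   0.67  1.61 -0.28  1.44 -0.01]
```

carry_out --dp '[[-4,2.5,0],[-4,2.5,0],[-4,2.5,0],[-4,2.5,0]]' --rot '[[0,0,0],[0,0,0],[0,0,0],[0,0,0]]' --hand '[1,1,1,1]'

```text
time: 14.58
ee_pos: [0.4776, 0.2068, 0.2929]
tcp_rot: [-1.145, 1.176, -0.915]
force: [-0.2, -3.5, 4.9]
opening: -0.0005
```

Run:
```python
from h import *
st()
for n in ("side","top"):
    p,d=imaging.read_camera(n); x,y=(210,120) if n=="side" else (240,160)
    cv2.imwrite(f"pics/{n}9.png",cv2.resize(np.clip(p[y:y+140,x:x+140]*1.5,0,255).astype(np.uint8),None,fx=4,fy=4,interpolation=cv2.INTER_CUBIC))
```

```text
t 14.58 press mm [  1.6  44.6 292.9] F press [-0.8 -3.4  4.9] op -0.0005 rotfix12 [-0.005  0.    -0.001] q [-0.92  0.11  0.66  1.62 -0.28  1.42 -0.04]
```

View pics/side9.png

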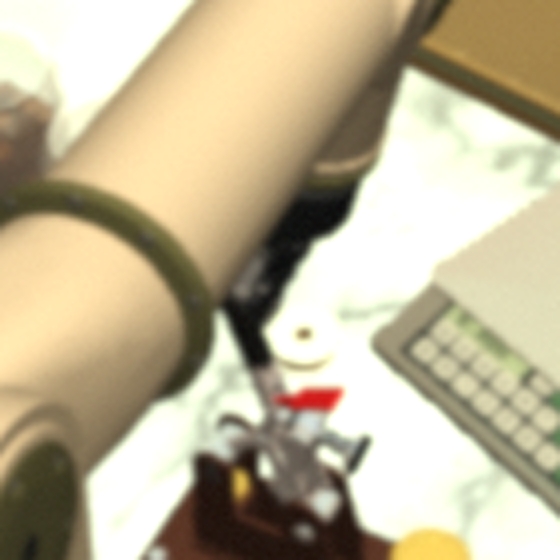

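carry_out --dp '[[-3.2,2.3,0],[-3.2,2.3,0],[-3.2,2.4,0],[-3.1,2.6,0],[-3,2.8,0]]' --rot '[[0,0,0],[0,0,0],[0,0,0],[0,0,0],[0,0,0]]' --hand '[1,1,1,1,1]'

```text
time: 15.1
ee_pos: [0.4755, 0.2244, 0.2849]
tcp_rot: [-1.142, 1.176, -0.918]
force: [0.5, -2.0, 4.6]
opening: -0.0
```

Run:
```python
from h import *
st()
```

```text
t 15.1 press mm [  2.8  62.3 284.9] F press [ 0.1 -2.   4.6] op -0.0 rotfix12 [-0.009 -0.002 -0.002] q [-0.94  0.12  0.64  1.63 -0.28  1.39 -0.07]
```

carry_out --dp '[[-3.3,3.6,-0.5],[-3.3,3.8,-0.5],[-3.2,3.8,-0.5],[-3.1,4,-0.5],[-2.9,4,-0.5]]' --rot '[[-0.005,0,0],[-0.004,0,0],[0,0,0],[0,0,0],[0,0,0]]' --hand '[1,1,1,1,1]'

```text
time: 15.52
ee_pos: [0.4709, 0.2459, 0.2703]
tcp_rot: [-1.144, 1.179, -0.914]
force: [0.6, -2.6, 5.3]
opening: 0.0002
```

Run:
```python
from h import *
st()
```

```text
t 15.52 press mm [  2.2  84.3 270.3] F press [ 0.1 -2.7  5.3] op 0.0002 rotfix12 [-0.005 -0.001 -0.004] q [-0.96  0.13  0.63  1.65 -0.29  1.36 -0.1 ]
```

carry_out --dp '[[-2.7,4.1,-0.4],[-2.6,4.2,-0.4],[-2.5,4.3,-0.4],[-2.3,4.4,-0.4],[-2.1,4.5,-0.4],[-1.9,4.5,-0.4]]' --rot '[[-0.003,0,0],[-0.002,0,0],[0,0,0],[0,0,0],[0,0,0],[0,0,0]]' --hand '[1,1,1,1,1,1]'

```text
time: 16.02
ee_pos: [0.4672, 0.2639, 0.2455]
tcp_rot: [-1.146, 1.181, -0.919]
force: [3.0, -4.0, 2.6]
opening: -0.0001
```

Run:
```python
from h import *
st()
for n in ("side","top"):
    p,d=imaging.read_camera(n); x,y=(210,120) if n=="side" else (240,160)
    cv2.imwrite(f"pics/{n}10.png",cv2.resize(np.clip(p[y:y+140,x:x+140]*1.5,0,255).astype(np.uint8),None,fx=4,fy=4,interpolation=cv2.INTER_CUBIC))
```

```text
t 16.02 press mm [  1.9 102.7 245.5] F press [ 2.2 -4.4  2.6] op -0.0001 rotfix12 [-0.004 -0.005 -0.   ] q [-0.98  0.15  0.61  1.68 -0.3   1.31 -0.12]
```

View pics/side10.png

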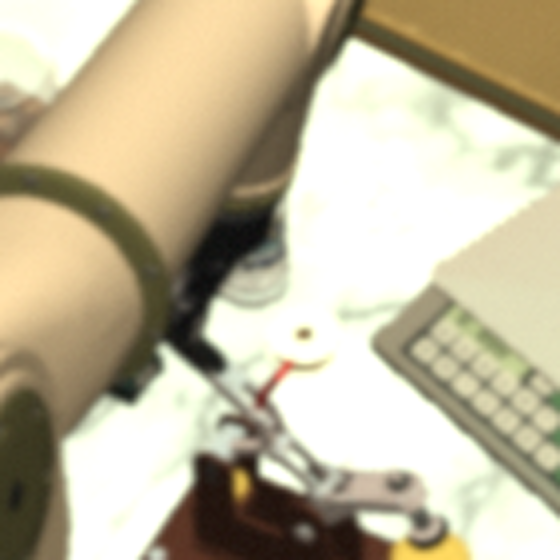

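View pics/top10.png

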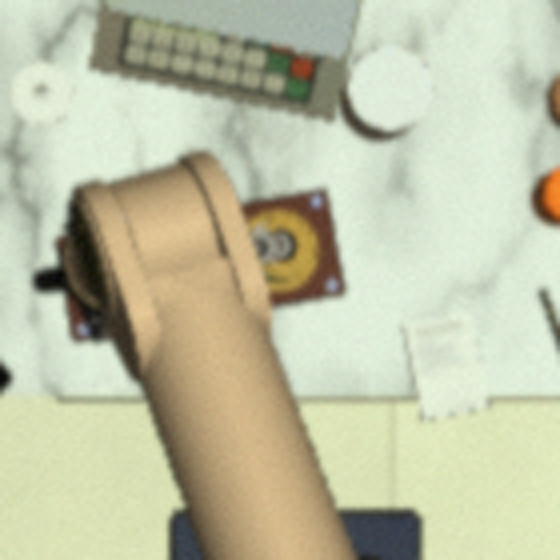

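carry_out --dp '[[-0.9,4,-0.4],[-0.8,4,-0.4],[-0.7,4,-0.4],[-0.6,4,-0.4],[-0.5,4,-0.4]]' --rot '[[-0.003,-0.003,0],[-0.002,-0.002,0],[0,0,0],[0,0,0],[0,0,0]]' --hand '[1,1,1,1,1]'

```text
time: 16.53
ee_pos: [0.4633, 0.2727, 0.2251]
tcp_rot: [-1.152, 1.179, -0.911]
force: [2.2, -2.5, 1.9]
opening: 0.0002
```

Run:
```python
from h import *
st()
```

```text
t 16.53 press mm [ -0.3 112.  225.1] F press [ 1.7 -2.8  1.9] op 0.0002 rotfix12 [ 0.002  0.002 -0.001] q [-0.99  0.17  0.6   1.71 -0.32  1.27 -0.11]
```

Run:
```python
from h import *
for n in ("side","top"):
    p,d=imaging.read_camera(n); x,y=(220,160) if n=="side" else (230,180)
    np.save(f"pics/{n}11.npy",d)
    cv2.imwrite(f"pics/{n}11.png",cv2.resize(np.clip(p[y:y+100,x:x+100]*1.5,0,255).astype(np.uint8),None,fx=6,fy=6,interpolation=cv2.INTER_CUBIC))
```

```text
(no output)
```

View pics/side11.png

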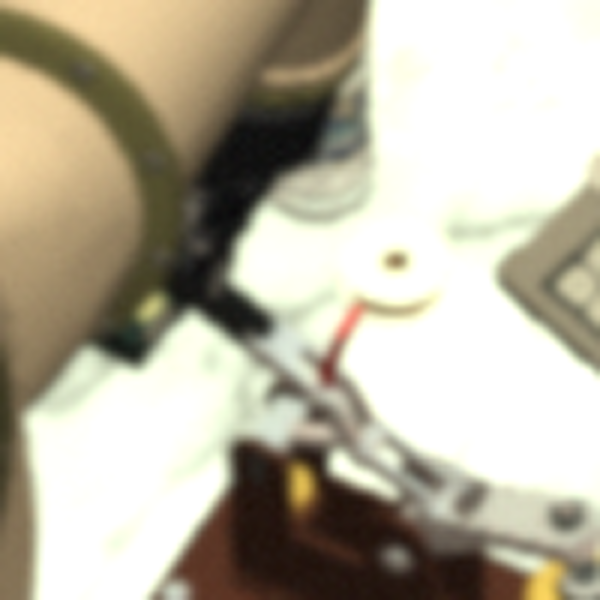

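View pics/top11.png

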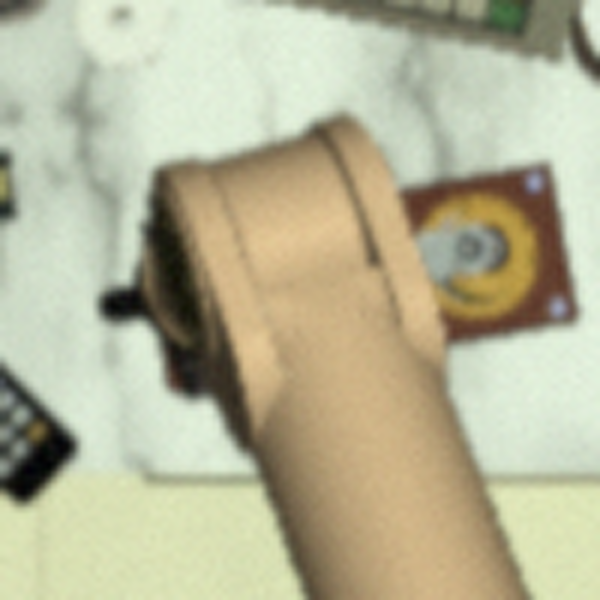

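Run:
```python
from h import *
for z in (.18,.2,.22,.24): print(z,press(at_z('top',247.5,230.5,z)).round(3))
# points in press plane x=0 from side view
def plane(u,v):
    o,d=ray('side',u/6+220,v/6+160); t=((ORG-o)@XA)/(d@XA); return press(o+d*t).round(4)
for q in [(232,300),(262,330),(325,375),(362,305),(290,340),(575,575),(460,500)]: print(q,plane(*q))
```

```text
0.18 [0.005 0.15  0.18 ]
0.2 [0.004 0.149 0.2  ]
0.22 [0.003 0.148 0.22 ]
0.24 [0.002 0.146 0.24 ]
(232, 300) [0.     0.0985 0.2167]
(262, 330) [0.    0.083 0.203]
(325, 375) [0.     0.0498 0.1879]
(362, 305) [0.     0.0293 0.251 ]
(290, 340) [0.     0.068  0.2039]
(575, 575) [ 0.     -0.0839  0.1098]
(460, 500) [ 0.     -0.0221  0.1324]
```

carry_out --dp '[[0,3.5,0],[0,3.5,0],[0,3.5,0],[0,3.5,0],[0,3.5,0]]' --rot '[[0,0,0],[0,0,0],[0,0,0],[0,0,0],[0,0,0]]' --hand '[1,1,1,1,1]'

```text
time: 17.05
ee_pos: [0.4619, 0.2794, 0.2096]
tcp_rot: [-1.149, 1.178, -0.905]
force: [-1.2, -3.5, 11.0]
opening: -0.0002
```

Run:
```python
from h import *
st()
```

```text
t 17.05 press mm [ -0.5 118.8 209.6] F press [-1.9 -3.3 11. ] op -0.0002 rotfix12 [ 0.001  0.005 -0.007] q [-0.99  0.18  0.6   1.73 -0.33  1.23 -0.1 ]
```

carry_out --dp '[[0.3,2,0],[0.3,2,0],[0.3,2,0]]' --rot '[[0,0.003,-0.004],[0,0,0],[0,0,0]]' --hand '[1,1,1]'

```text
time: 17.3
ee_pos: [0.4617, 0.2807, 0.2062]
tcp_rot: [-1.147, 1.179, -0.907]
force: [-2.3, -3.0, 10.3]
opening: 0.0002
```

Run:
```python
from h import *
st()
```

```text
t 17.3 press mm [ -0.4 120.2 206.2] F press [-2.8 -2.6 10.3] op 0.0002 rotfix12 [-0.     0.003 -0.006] q [-0.99  0.19  0.6   1.73 -0.34  1.22 -0.1 ]
```

carry_out --dp '[[0.3,2.5,0],[0.3,2.5,0],[0.3,2.5,0],[0.3,2.5,0]]' --rot '[[0,0.003,-0.004],[0,0,0],[0,0,0],[0,0,0]]' --hand '[1,1,1,1]'

```text
time: 17.63
ee_pos: [0.4612, 0.2827, 0.1998]
tcp_rot: [-1.145, 1.18, -0.908]
force: [-2.2, -2.7, 9.7]
opening: 0.0002
```

Run:
```python
from h import *
st()
```

```text
t 17.63 press mm [ -0.5 122.2 199.8] F press [-2.6 -2.3  9.7] op 0.0002 rotfix12 [-0.001  0.002 -0.008] q [-0.99  0.19  0.6   1.74 -0.34  1.21 -0.1 ]
```

carry_out --dp '[[0.4,2.8,0],[0.4,2.8,0],[0.4,2.8,0],[0.4,2.8,0],[0.4,2.8,0]]' --rot '[[0,0,-0.006],[0,0,0],[0,0,-0.002],[0,0,0],[0,0,0]]' --hand '[1,1,1,1,1]'

```text
time: 18.05
ee_pos: [0.4604, 0.2862, 0.1891]
tcp_rot: [-1.145, 1.176, -0.907]
force: [-1.0, -1.1, 8.2]
opening: -0.0001
```

Run:
```python
from h import *
st()
```

```text
t 18.05 press mm [ -0.7 125.8 189.1] F press [-1.2 -0.9  8.2] op -0.0001 rotfix12 [-0.003  0.005 -0.006] q [-0.99  0.2   0.59  1.76 -0.35  1.18 -0.1 ]
```

carry_out --dp '[[0.4,2.5,0],[0.4,2.5,0],[0.4,2.5,0],[0.4,2.5,0],[0.4,2.5,0]]' --rot '[[0,0,-0.006],[0,0,0],[0,0,-0.002],[0,0,0],[0,0,0]]' --hand '[1,1,1,1,1]'

```text
time: 18.47
ee_pos: [0.4597, 0.2896, 0.1789]
tcp_rot: [-1.147, 1.172, -0.908]
force: [-0.1, -1.1, 5.9]
opening: -0.0002
```

Run:
```python
from h import *
st()
for n in ("side","top"):
    p,d=imaging.read_camera(n); x,y=(220,160) if n=="side" else (230,180)
    cv2.imwrite(f"pics/{n}12.png",cv2.resize(np.clip(p[y:y+100,x:x+100]*1.5,0,255).astype(np.uint8),None,fx=6,fy=6,interpolation=cv2.INTER_CUBIC))
```

```text
t 18.47 press mm [ -0.7 129.3 178.9] F press [-0.3 -1.1  5.9] op -0.0002 rotfix12 [-0.004  0.008 -0.004] q [-1.    0.21  0.59  1.77 -0.35  1.16 -0.09]
```

View pics/side12.png

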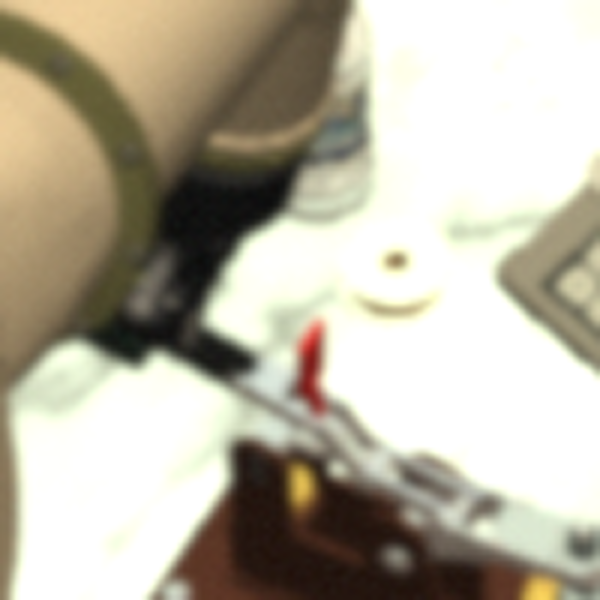

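carry_out --dp '[[0.5,2.3,0],[0.5,2.3,0],[0.5,2.3,0]]' --rot '[[0,0.004,-0.004],[0,0.003,0],[0,0,0]]' --hand '[1,1,1]'

```text
time: 18.82
ee_pos: [0.4592, 0.2915, 0.1726]
tcp_rot: [-1.145, 1.176, -0.912]
force: [1.3, -0.0, 3.7]
opening: -0.0001
```

Run:
```python
from h import *
st()
```

```text
t 18.82 press mm [ -0.9 131.3 172.6] F press [ 1.3 -0.3  3.7] op -0.0001 rotfix12 [-0.005  0.002 -0.003] q [-1.    0.22  0.58  1.78 -0.36  1.15 -0.1 ]
```

carry_out --dp '[[0.4,2,0],[0.4,2,0]]' --rot '[[0,0,-0.003],[0,0,0]]' --hand '[1,1]'

```text
time: 18.98
ee_pos: [0.4588, 0.2926, 0.1682]
tcp_rot: [-1.147, 1.174, -0.913]
force: [1.0, 0.6, 1.8]
opening: -0.0001
```

Run:
```python
from h import *
st()
```

```text
t 18.98 press mm [ -1.1 132.4 168.2] F press [1.1 0.5 1.8] op -0.0001 rotfix12 [-0.005  0.004 -0.001] q [-1.    0.22  0.58  1.78 -0.36  1.14 -0.1 ]
```

carry_out --dp '[[0.3,1.5,0],[0.3,1.5,0]]' --rot '[[0,0,0],[0,0,0]]' --hand '[1,1]'

```text
time: 19.15
ee_pos: [0.4577, 0.2927, 0.1637]
tcp_rot: [-1.15, 1.174, -0.912]
force: [0.1, -0.3, -0.4]
opening: 0.0002
```

Run:
```python
from h import *
st()
```

```text
t 19.15 press mm [ -2.1 132.7 163.7] F press [ 0.1 -0.3 -0.4] op 0.0002 rotfix12 [-0.002  0.004 -0.   ] q [-1.    0.23  0.58  1.79 -0.36  1.13 -0.09]
```

carry_out --dp '[[0,0,0],[0,0,0],[0,0,0]]' --rot '[[0,0,0],[0,0,0],[0,0,0]]' --hand '[1,1,1]'

```text
time: 19.4
ee_pos: [0.4562, 0.2918, 0.1616]
tcp_rot: [-1.154, 1.176, -0.912]
force: [0.1, -0.8, 0.7]
opening: 0.0003
```

Run:
```python
from h import *
st()
for n in ("side","top"):
    p,d=imaging.read_camera(n); x,y=(220,160) if n=="side" else (230,180)
    cv2.imwrite(f"pics/{n}13.png",cv2.resize(np.clip(p[y:y+100,x:x+100]*1.5,0,255).astype(np.uint8),None,fx=6,fy=6,interpolation=cv2.INTER_CUBIC))
```

```text
t 19.4 press mm [ -3.8 132.1 161.6] F press [-0.1 -0.8  0.7] op 0.0003 rotfix12 [0.002 0.004 0.002] q [-1.    0.23  0.58  1.79 -0.36  1.13 -0.09]
```

View pics/side13.png

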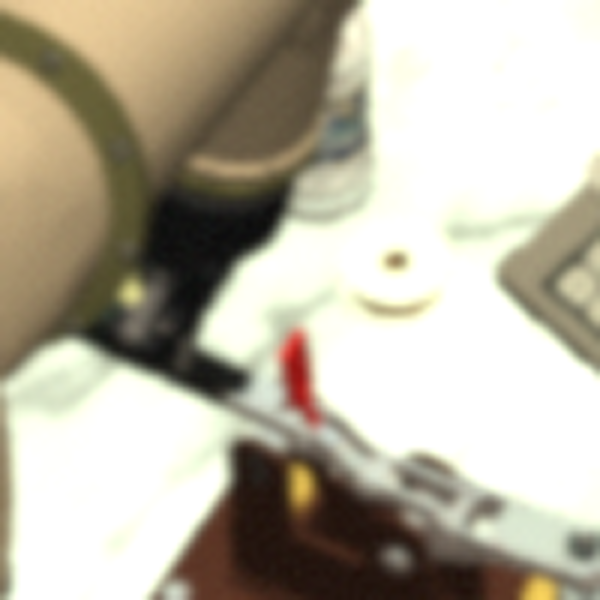

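carry_out --dp '[[0.2,1,1],[0.2,1,1]]' --rot '[[0,0,0],[0,0,0]]' --hand '[1,1]'

```text
time: 19.67
ee_pos: [0.4584, 0.2923, 0.1599]
tcp_rot: [-1.153, 1.176, -0.912]
force: [-0.4, -0.2, -0.1]
opening: -0.0002
```

Run:
```python
from h import *
st()
```

```text
t 19.67 press mm [ -1.5 132.2 159.9] F press [-0.5 -0.1 -0.1] op -0.0002 rotfix12 [0.001 0.004 0.001] q [-0.99  0.24  0.58  1.79 -0.37  1.13 -0.09]
```

carry_out --dp '[[0.2,1,0],[0.2,1,0]]' --rot '[[0,0,0],[0,0,0]]' --hand '[1,1]'

```text
time: 19.83
ee_pos: [0.4589, 0.2925, 0.158]
tcp_rot: [-1.153, 1.176, -0.912]
force: [-0.6, 0.4, 4.8]
opening: -0.0001
```

Run:
```python
from h import *
st()
```

```text
t 19.83 press mm [ -1.1 132.3 158. ] F press [-0.6  0.5  4.8] op -0.0001 rotfix12 [0.001 0.004 0.001] q [-0.99  0.24  0.58  1.79 -0.37  1.13 -0.08]
```

carry_out --dp '[[-0.4,-2,0],[-1,-5,0],[-2,-10,0],[-2,-10,0],[-4,-20,0],[-6,-30,0],[0,0,0],[0,0,0],[0,0,0]]' --rot '[[0,0,0],[0,0,0],[0,0,0],[0,0,0],[0,0,0],[0,0,0],[0,0,0],[0,0,0],[0,0,0]]' --hand '[1,1,1,1,1,1,1,1,1]'

```text
time: 20.58
ee_pos: [0.4597, 0.2911, 0.246]
tcp_rot: [-1.149, 1.175, -0.913]
force: [-0.5, -0.4, 0.2]
opening: -0.0
```

Run:
```python
from h import *
st()
for n in ("side","top"):
    p,d=imaging.read_camera(n); x,y=(220,160) if n=="side" else (230,180)
    np.save(f"pics/{n}14.npy",d)
    cv2.imwrite(f"pics/{n}14.png",cv2.resize(np.clip(p[y:y+110,x:x+110]*1.5,0,255).astype(np.uint8),None,fx=5,fy=5,interpolation=cv2.INTER_CUBIC))
```

```text
t 20.58 press mm [ -0.5 130.8 246. ] F press [-0.6 -0.3  0.2] op -0.0 rotfix12 [-0.003  0.003  0.   ] q [-1.02  0.16  0.6   1.67 -0.3   1.3  -0.16]
```

View pics/side14.png

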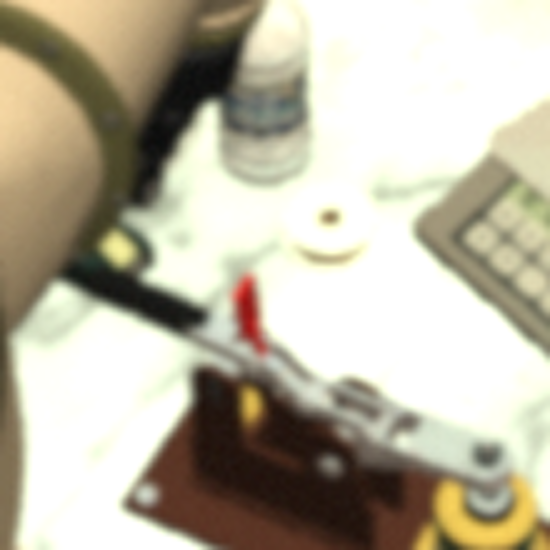

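View pics/top14.png

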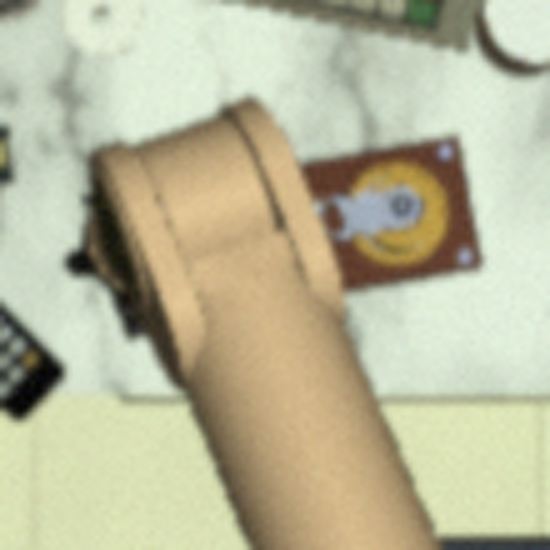

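Run:
```python
from h import *
def plane(u,v,k=5):
    o,d=ray('side',u/k+220,v/k+160); t=((ORG-o)@XA)/(d@XA); return press(o+d*t).round(4)
for q in [(247,277),(247,310),(262,350),(200,322),(75,270)]: print(q,plane(*q))
p,d=imaging.read_camera("side"); W=cloud("side",d)
x,y=280,240
cv2.imwrite("pics/side15.png",cv2.resize(np.clip(p[y:y+60,x:x+70]*1.3,0,255).astype(np.uint8),None,fx=9,fy=9,interpolation=cv2.INTER_CUBIC))
a=np.linspace(0,2*np.pi,60)
im=cv2.imread("pics/side15.png")
for z,c in ((.016+.072,(255,0,0)),(.016+.066,(0,0,255)),(.016+.078,(0,255,0))):
    q=(proj("side",np.stack([NEST[0]+.03*np.cos(a),NEST[1]+.03*np.sin(a),0*a+z],1))-[x,y]+.5)*9
    cv2.polylines(im,[q.astype(np.int32)],True,c,1)
cv2.imwrite("pics/side15.png",im)
```

```text
(247, 277) [0.     0.0643 0.2116]
(247, 310) [0.     0.0653 0.1812]
(262, 350) [0.     0.0565 0.149 ]
(200, 322) [0.     0.0973 0.1516]
(75, 270) [-0.      0.1816  0.1527]
```

View pics/side15.png

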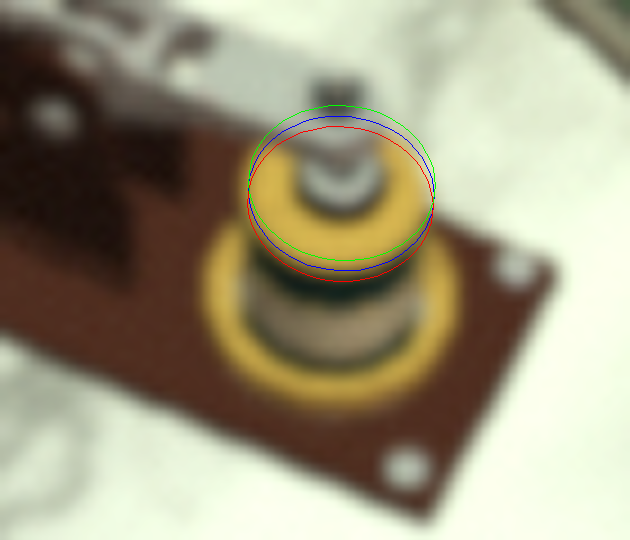

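carry_out --dp '[[0,0,0],[0,0,0],[10,0,0],[10,0,0],[10,0,0],[0,0,0]]' --rot '[[0,0,-0.105],[0,0,-0.105],[0,0,0],[0,0,0],[0,0,0],[0,0,0]]' --hand '[1,1,1,1,1,1]'

```text
time: 21.23
ee_pos: [0.4633, 0.2576, 0.2403]
tcp_rot: [-1.305, 1.067, -1.079]
force: [0.7, 0.5, 0.7]
opening: 0.0003
```

Run:
```python
from h import *
st()
plan(ORG+.095*YA+[0,0,.181],tilt(0))
```

```text
t 21.23 press mm [ -3.1  97.1 240.3] F press [0.8 0.4 0.7] op 0.0003 rotfix12 [0.006 0.    0.224] q [-1.09  0.2   0.6   1.63 -0.1   1.36 -0.29]
t 21.23 pos [0.4633 0.2576 0.2403] op 0.0003 F [0.7 0.5 0.7] q [-1.09  0.2   0.6   1.63 -0.1   1.36 -0.29]
dp_tool mm [ 1.3 59.3  3.4] world [  3.4  -1.5 -59.3]
rotvec tool [0.0055 0.0011 0.0142]
```

carry_out --dp '[[-1,12,1.5],[-1,12,1.5],[0,12,0],[0,10,0],[0,0,0]]' --rot '[[0.005,0,0.014],[0,0,0],[0,0,0],[0,0,0],[0,0,0]]' --hand '[1,1,1,1,1]'

```text
time: 21.65
ee_pos: [0.4666, 0.2565, 0.1913]
tcp_rot: [-1.287, 1.08, -1.073]
force: [-0.0, -0.1, -0.9]
opening: 0.0003
```

Run:
```python
from h import *
st()
plan(ORG+.095*YA+[0,0,.181],tilt(0))
for n in ("side","top"):
    p,d=imaging.read_camera(n); x,y=(220,160) if n=="side" else (230,180)
    cv2.imwrite(f"pics/{n}16.png",cv2.resize(np.clip(p[y:y+110,x:x+110]*1.5,0,255).astype(np.uint8),None,fx=5,fy=5,interpolation=cv2.INTER_CUBIC))
```

```text
t 21.65 press mm [ -0.   95.5 191.3] F press [-0.  -0.1 -0.9] op 0.0003 rotfix12 [ 0.    -0.007  0.206] q [-1.06  0.23  0.59  1.71 -0.14  1.25 -0.26]
t 21.65 pos [0.4666 0.2565 0.1913] op 0.0003 F [-0.  -0.1 -0.9] q [-1.06  0.23  0.59  1.71 -0.14  1.25 -0.26]
dp_tool mm [ 0.5 10.3  0.1] world [  0.1  -0.5 -10.3]
rotvec tool [ 0.0012 -0.0066 -0.0039]
```

View pics/side16.png

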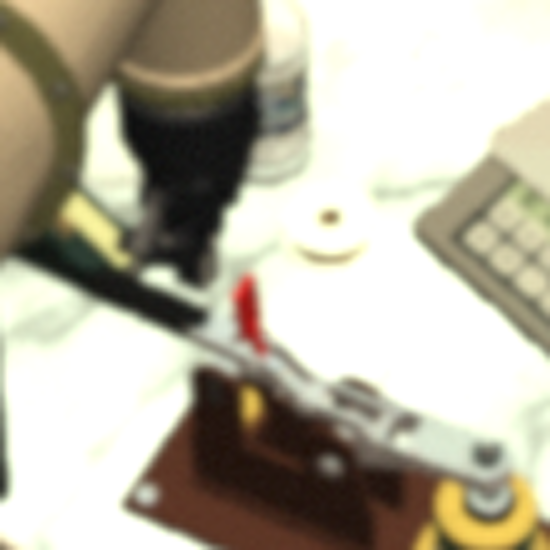

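carry_out --dp '[[0,8,0],[5,0,0],[5,0,0]]' --rot '[[0,-0.006,0],[0,0,0],[0,0,0]]' --hand '[1,1,1]'

```text
time: 22.0
ee_pos: [0.4698, 0.2483, 0.1858]
tcp_rot: [-1.286, 1.071, -1.067]
force: [0.3, 0.3, 0.3]
opening: 0.0002
```

Run:
```python
from h import *
st()
```

```text
t 22.0 press mm [  1.6  86.8 185.8] F press [0.4 0.3 0.3] op 0.0002 rotfix12 [-0.003  0.003  0.204] q [-1.05  0.23  0.6   1.72 -0.14  1.23 -0.23]
```

carry_out --dp '[[3,1,-0.5],[3,1,-0.5],[3,0,-0.5]]' --rot '[[0,0,0],[0,0,0],[0,0,0]]' --hand '[1,1,1]'

```text
time: 22.25
ee_pos: [0.4708, 0.2378, 0.1844]
tcp_rot: [-1.284, 1.071, -1.068]
force: [-0.4, 0.4, -1.0]
opening: 0.0002
```

Run:
```python
from h import *
st()
```

```text
t 22.25 press mm [  0.6  76.3 184.4] F press [-0.3  0.5 -1. ] op 0.0002 rotfix12 [-0.004  0.002  0.203] q [-1.04  0.22  0.6   1.74 -0.14  1.22 -0.22]
```

carry_out --dp '[[3,0,0],[3,0,0]]' --rot '[[0,0,0],[0,0,0]]' --hand '[1,1]'

```text
time: 22.42
ee_pos: [0.472, 0.2319, 0.185]
tcp_rot: [-1.282, 1.071, -1.066]
force: [-2.2, 3.2, 2.9]
opening: -0.0
```

Run:
```python
from h import *
st()
```

```text
t 22.42 press mm [  0.7  70.3 185. ] F press [-1.6  3.6  2.9] op -0.0 rotfix12 [-0.005  0.002  0.201] q [-1.04  0.21  0.61  1.74 -0.13  1.22 -0.21]
```

carry_out --dp '[[3,0,0],[3,0,0],[3,0,0]]' --rot '[[0,0,0],[0,0,0],[0,0,0]]' --hand '[1,1,1]'

```text
time: 22.67
ee_pos: [0.4737, 0.2247, 0.1863]
tcp_rot: [-1.279, 1.07, -1.063]
force: [-0.9, 2.1, 2.2]
opening: -0.0001
```

Run:
```python
from h import *
st()
```

```text
t 22.67 press mm [  1.1  62.9 186.3] F press [-0.5  2.2  2.2] op -0.0001 rotfix12 [-0.007  0.005  0.198] q [-1.03  0.2   0.61  1.75 -0.13  1.22 -0.19]
```

carry_out --dp '[[3,0.4,0],[3,0.4,0],[3,0.2,0]]' --rot '[[0,0,0],[0,0,0],[0,0,0]]' --hand '[1,1,1]'

```text
time: 22.92
ee_pos: [0.4761, 0.2144, 0.1854]
tcp_rot: [-1.279, 1.07, -1.064]
force: [-2.0, 2.6, 1.6]
opening: -0.0001
```

Run:
```python
from h import *
st()
```

```text
t 22.92 press mm [  1.5  52.4 185.4] F press [-1.5  2.9  1.6] op -0.0001 rotfix12 [-0.007  0.005  0.198] q [-1.02  0.2   0.62  1.75 -0.13  1.22 -0.17]
```

carry_out --dp '[[3,0,0],[3,0,0]]' --rot '[[0,0,0],[0,0,0]]' --hand '[1,1]'

```text
time: 23.08
ee_pos: [0.4768, 0.2112, 0.186]
tcp_rot: [-1.276, 1.07, -1.059]
force: [-4.6, 14.1, 7.3]
opening: -0.0001
```

Run:
```python
from h import *
st()
for n in ("side",):
    p,d=imaging.read_camera(n); x,y=(220,160) if n=="side" else (230,180)
    cv2.imwrite(f"pics/{n}17.png",cv2.resize(np.clip(p[y:y+110,x:x+110]*1.5,0,255).astype(np.uint8),None,fx=5,fy=5,interpolation=cv2.INTER_CUBIC))
```

```text
t 23.08 press mm [  1.7  49.1 186. ] F press [-2.  14.8  7.3] op -0.0001 rotfix12 [-0.008  0.007  0.193] q [-1.01  0.2   0.62  1.76 -0.14  1.22 -0.16]
```

View pics/side17.png

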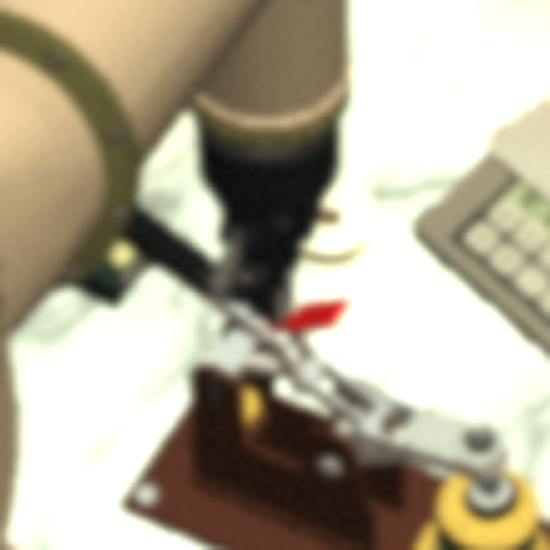

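carry_out --dp '[[-2,-8,0],[0,-20,0],[0,-30,0],[0,-35,0],[0,-35,0],[0,-35,0],[0,-35,0],[0,0,0],[0,0,0]]' --rot '[[0,0,0],[0,0,0],[0,0,0],[0,0,0],[0,0,0],[0,0,0],[0,0,0],[0,0,0],[0,0,0]]' --hand '[1,1,1,1,1,1,1,1,1]'

```text
time: 23.88
ee_pos: [0.4738, 0.2032, 0.3895]
tcp_rot: [-1.287, 1.075, -1.066]
force: [0.4, 0.3, -1.5]
opening: -0.0002
```

Run:
```python
from h import *
st()
for n in ("side",):
    p,d=imaging.read_camera(n); x,y=(210,120)
    cv2.imwrite(f"pics/{n}18.png",cv2.resize(np.clip(p[y:y+160,x:x+160]*1.5,0,255).astype(np.uint8),None,fx=3.6,fy=3.6,interpolation=cv2.INTER_CUBIC))
```

```text
t 23.88 press mm [ -2.8  41.8 389.5] F press [ 0.4  0.3 -1.5] op -0.0002 rotfix12 [0.    0.    0.202] q [-1.02  0.12  0.64  1.38 -0.08  1.67 -0.21]
```

View pics/side18.png

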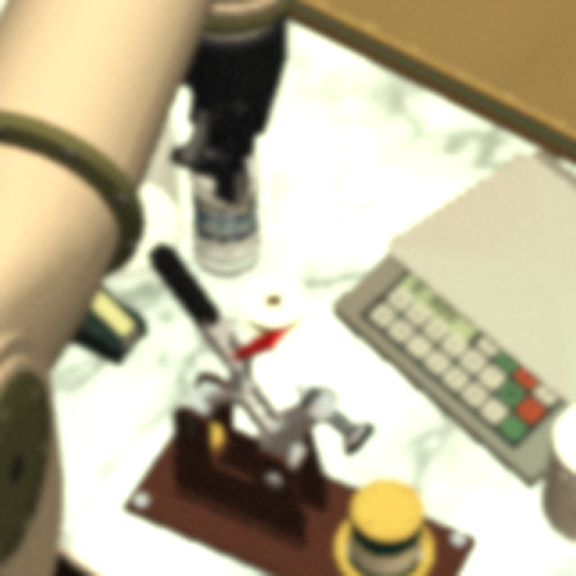

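The press is springing open and my hand is clear. I'll wait for it to finish and then check.

carry_out --dp '[[0,-10,0],[0,0,0],[0,0,0],[0,0,0],[0,0,0],[0,0,0],[0,0,0],[0,0,0],[0,0,0],[0,0,0],[0,0,0],[0,0,0],[0,0,0],[0,0,0],[0,0,0],[0,0,0],[0,0,0],[0,0,0],[0,0,0],[0,0,0]]' --rot '[[0,0,0],[0,0,0],[0,0,0],[0,0,0],[0,0,0],[0,0,0],[0,0,0],[0,0,0],[0,0,0],[0,0,0],[0,0,0],[0,0,0],[0,0,0],[0,0,0],[0,0,0],[0,0,0],[0,0,0],[0,0,0],[0,0,0],[0,0,0]]' --hand '[1,1,1,1,1,1,1,1,1,1,1,1,1,1,1,1,1,1,1,1]'

```text
time: 25.6
ee_pos: [0.4728, 0.2006, 0.3931]
tcp_rot: [-1.296, 1.081, -1.069]
force: [0.9, -0.8, -0.1]
opening: -0.0002
```

carry_out --dp '[[0,0,0],[0,0,0],[0,0,0],[0,0,0],[0,0,0],[0,0,0],[0,0,0],[0,0,0],[0,0,0],[0,0,0]]' --rot '[[0,0,0],[0,0,0],[0,0,0],[0,0,0],[0,0,0],[0,0,0],[0,0,0],[0,0,0],[0,0,0],[0,0,0]]' --hand '[1,1,1,1,1,1,1,1,1,1]'

```text
time: 26.43
ee_pos: [0.4728, 0.2007, 0.3931]
tcp_rot: [-1.296, 1.081, -1.068]
force: [0.6, -0.0, 0.3]
opening: 0.0002
```

Run:
```python
from h import *
st()
for n in ("side","top"):
    p,d=imaging.read_camera(n); x,y=(210,120) if n=="side" else (240,140)
    cv2.imwrite(f"pics/{n}19.png",cv2.resize(np.clip(p[y:y+160,x:x+160]*1.5,0,255).astype(np.uint8),None,fx=3.6,fy=3.6,interpolation=cv2.INTER_CUBIC))
    if n=="side":
        x,y=280,240; im=cv2.resize(np.clip(p[y:y+60,x:x+70]*1.3,0,255).astype(np.uint8),None,fx=9,fy=9,interpolation=cv2.INTER_CUBIC)
        a=np.linspace(0,2*np.pi,60)
        for z,c in ((.088,(255,0,0)),(.082,(0,0,255)),(.094,(0,255,0))):
            q=(proj("side",np.stack([NEST[0]+.03*np.cos(a),NEST[1]+.03*np.sin(a),0*a+z],1))-[x,y]+.5)*9
            cv2.polylines(im,[q.astype(np.int32)],True,c,1)
        cv2.imwrite("pics/lid19.png",im)
```

```text
t 26.43 press mm [ -4.3  39.5 393.1] F press [ 0.5 -0.1  0.3] op 0.0002 rotfix12 [ 0.009 -0.004  0.208] q [-1.02  0.13  0.64  1.36 -0.08  1.68 -0.2 ]
```

View pics/side19.png

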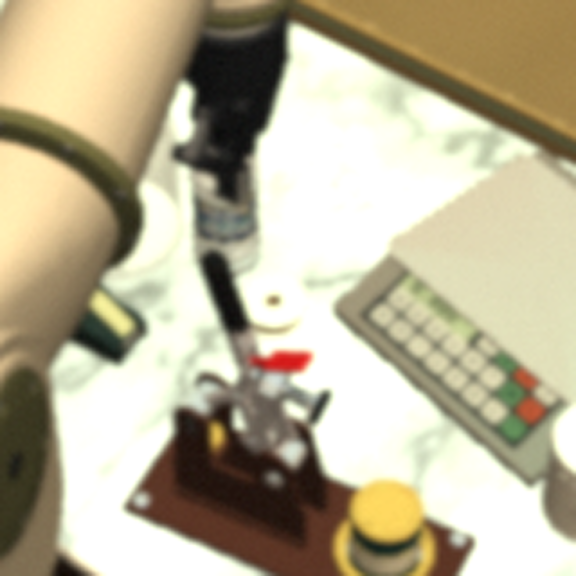

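View pics/lid19.png

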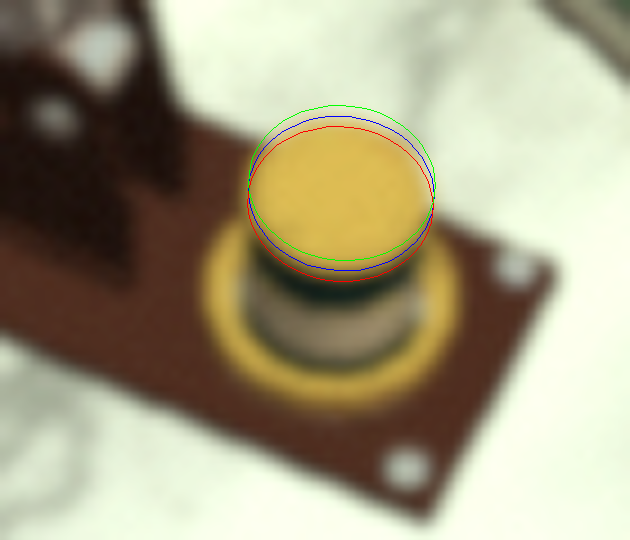

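View pics/top19.png

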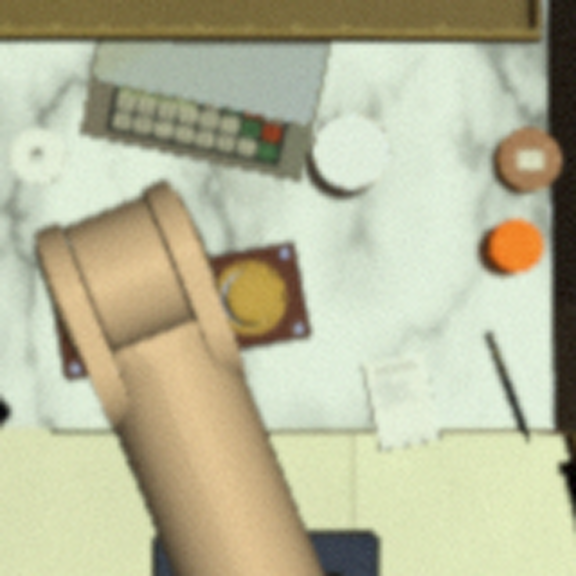

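The press is fully open, at (215,250) for the grip as at the start. The lid's outline matches the circle for a 72 mm overall height, the tin stands in the nest, and the bystanders in view look untouched.

```bash
python3 -c "
from bench import close_job; print(close_job())"
```

```text
the job is handed in; nothing more can be done
None
```

The job is done and handed in at about 26 s of the 69 s allowed; no verdict was reported.

**Tin:** I set it down in the nest, felt it reach the floor with about 4 N, and let go.

**Pressing:** I eased the handle down with at most about 11.6 N in any reading I took between moves. The push faded to zero. The handle was then about 5.7 mm lower, with 4.8 N felt at the stop, which fits a drop onto the stop. With the hand lifted off, the press stayed closed and locked by itself.

**Release:** I pushed the red lever about 25 mm towards the nest. The lock broke at a reading of about 16.6 N, which is under the 25 N limit. I went straight up and the press sprang open.

**Last checks:**
- **Press:** arm, handle and lever look the same as in the first pictures, so I take it as fully open.
- **Tin:** it stands in the nest, and its lid outline lines up with the 72 mm "fully home" circle. Image resolution is about 1 to 2 mm, so the 1 mm lid limit is only confirmed to that extent.
- **Bystanders:** the slips, pen, round box and white can look unmoved. The gift box and card terminal were not in the last crops, but the arm kept well clear of them.
- **Hand:** it was clear of everything, with force readings near zero.

No check failed or disagreed. Forces were read only between moves, so I did not see short peaks within a move.

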